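# Gauging polished bars with cross-lock tweezers

## Robot

A 6-joint arm with a two-finger parallel gripper is mounted at the origin on the work surface. World frame = base frame: x ahead of the robot, y to its left, z up, the work surface at z = 0. Lengths are in m, angles in degrees, forces in N, time in s.
With the tool pointing down it reaches from about 0.25 to 0.725 m from the base axis. Payload 9.7 kg.
Tool frame: the origin (TCP) lies midway between the tips of the shut fingers; the grasp point (between the pads) lies 19 mm behind it (bot.hold_point_z is the distance from the TCP to the grasp point, in m); z points along the fingers, y is the line along which they close (so a half turn about z gives the same grasp; the last joint's range is limited). The gripper opens to 85 mm and grips with 20 to 120 N. Pads are 22 mm wide; open, the fingers measure 114 mm over their backs; the gripper's body (76 mm by 85 mm) begins 54 mm behind the grasp point. The pads swing forward as they close: fully open they stand 13 mm farther back than shut.
Start: joints at [73.74, 4.979, 10.078, 95.1, 0, 90], TCP at [0.154, 0.528, 0.231] pointing down, gripper open.
Joint ranges: [-179.16, 179.16], [-48.56, 103.87], [-65.8, 70.77], [-126.05, 130.52], [-82.76, 87.17], [-180, 180]. Speed limits (degrees/s): [127.2, 127.2, 147.25, 180, 180, 180].

## Interface

Orientations are given as [roll, pitch, yaw] about the fixed x, y, z axes, in that order (R = Rz(yaw) Ry(pitch) Rx(roll)).
In Python, from workcell import bot gives the robot as it stands.
- The arm moves only by the tool play_rows, never from a script. Its argument "steps" is a list that holds one entry, the list of rows, each a list of 4 numbers: the shift along the tool's x, y, z in m, then the turn about the tool's z in rad. In form: [[[tx, ty, tz, yaw], ...]]. A call has exactly 5 rows; each row shifts and turns the commanded pose from where the row before left it, along the tool's axes as they then stand; what a row does not reach is not made up. A row lasts 1/12 s, in which the tool goes at most 41.7 mm and 7.16 degrees, less where a joint would pass 70% of its speed; a pose out of reach is approached as far as the arm can. A call is refused whole if a number of a shift passes 0.0417 or a number of a turn 0.125, either way. A call with a gripper value outside its range is refused whole. "gripper" is the finger opening in m, from 0 to 0.0854, set as the call begins (left out, the last holds). The fingers move at their own pace and stop on an object; "squeeze" is the grip in N (left out, the last holds). Time passes only in rows, so rows that do not move let the fingers close, or fill a call up. It gives the time, the measured TCP pose, the force, the opening and the grip force at its end, in the units of the state.
- bot.get_obs(): the state, without advancing time (a new reading comes with each control period).
- bot.camera(name): name is "side" or "top" or "wrist"; returns a dict with "img" (480x640x3 uint8, blue, green, red), "vfov" (degrees; the focal length in pixels is half the picture's height over the tangent of half this angle, whatever the lens; pixels are square), "cx", "cy" (the principal point, pixels), "xyz" and "attitude" of the camera in the world. Camera axes: x right, y down, z forward; pixel columns grow to the right and rows downward; lengths in m; the calibration is good to about 2 mm. A picture is of the moment at which its call begins. There is no depth.
- bot.job_done(): hands the job in; it is judged then, once.
The state is a dict: "time": time; "q": joint angles; "qd": joint speeds; "joint_efforts": joint torques, N m; "ee_pos": TCP position; "tcp_rot": TCP orientation; "wrist_force": force on the tool from outside, world axes, zero at the start; "torque": the same for the moment, N m; "opening": finger opening in m; "grasp_force": force on a finger pad.
Only numpy, scipy, OpenCV 4.12 (cv2) and the standard library are available. Lean on these libraries where they do the work, as an engineer would, in place of code of your own. Each camera call takes 0.05 s, during which the arm holds its last target. There are 200 camera calls.

## Task

Gauge this batch of polished brass bars as one stack: slide the bench gauge's jaw open, then lay every bar flat between the jaws, side by side across the middle of the bed, carrying them only with the self-closing tweezers (no fingers on the polished brass). Hang the tweezers back in their stand, and when all the bars are in, slide the jaw gently shut until it presses the bars together, square and without gaps, against the fixed jaw; leave it shut on them and do not disturb the other things on the bench.

Things in the scene. Friction and masses are not known exactly. Their poses are not given: they have to be found in the camera images.
- gauge: bench gauge fixed to the bench: aluminium bed 100 (own x) x 200 (own y) x 12 mm high with a scale, a fixed and a sliding steel jaw, both 76 mm wide (x) and 26 mm tall above the bed (tops 38 mm over the bench). Origin: centre of the bed's underside, on the bench. Bars are gauged lying along its x, clamped along its y
- anvil: the fixed steel jaw at the gauge's -y end, 20 mm thick; its face looks to the gauge's +y at y = -72 mm in the gauge's frame. Its origin coincides with the gauge's origin
- anvil_face (a point): centre of the fixed jaw's face, axes as the gauge's
- jaw (a joint): gap between the two jaw faces, 0 (shut) to 0.142 m (fully open); the sliding jaw moves along the gauge's +y to open. It starts 0.02 to 0.05 m open. About 2.5 N of dry friction: it stays where it is left
- jaw_face (a point): centre of the sliding jaw's face (25 mm over the bench), axes as the gauge's
- jaw_post (a point): top of the handle on the sliding jaw: a square dark steel post 18 x 18 mm, 40 mm tall, standing on the middle of the jaw's top (38 mm over the bench), so its top is 78 mm over the bench, 12 mm behind the jaw's face; the jaw is 24 mm thick
- tweezers: steel cross-lock (self-closing) tweezers, 140 g, hanging upright, tips down, by a square cross pin (8 mm, on edge), 104 mm long (own x). Origin: middle of the pin; own z up; joined end 35 mm above. Two flat black squeeze pads face +y and -y, 22 mm wide (x), from 18 mm below to 22 mm above the origin, 52 mm apart over the outsides at rest. Carry them with 4 to 6 N
- tweezer_tips (a point): between the lower ends of the tips, 115 mm below the tweezers' origin, same axes. The two tips are parallel flats 12 mm wide (x), 5 mm thick (y), 58 mm tall; gap at rest 2 mm. Squeezing the pads together by any amount widens the gap by the same, at most 28 mm (gap 30 mm, pads 24 mm over the outsides)
- tweezer_a (a joint): how far each tip has moved outwards from rest, 0 to 0.014 m; tip gap = 2 mm + twice this, pads' outside width = 52 mm - twice this (38 mm on a bar's 16 mm). Spring: pad force is 1.5 N per mm of this value (10 N at a bar's width; 21 N fully open). A grip of 25 N opens them wide; easing to 4 to 6 N lets them close on a bar, still carried
- stand: fixed tweezers stand: wooden foot 95 x 90 x 10 mm, two dark steel posts at own x = +-30 mm (6 mm thick, 54 mm clear between) topped by V forks open upwards (sides at 45 degrees, mouth 34 mm along y, ends 147 mm over the bench); the tweezers' pin lies along own x in both Vs, 135 mm up, the tips hanging between the posts. Origin: centre of the foot's underside
- bar1: polished brass bar, 80 x 16 x 10 mm (own x, y, z), about 110 g, flat on the bench at the start. Origin: centre of its underside. 3 or all 4 of the four bars are present, an absent one reads None all the time
- bar2: polished brass bar, 80 x 16 x 10 mm (own x, y, z), about 110 g, flat on the bench at the start. Origin: centre of its underside. 3 or all 4 of the four bars are present, an absent one reads None all the time
- bar3: polished brass bar, 80 x 16 x 10 mm (own x, y, z), about 110 g, flat on the bench at the start. Origin: centre of its underside. 3 or all 4 of the four bars are present, an absent one reads None all the time
- bar4: polished brass bar, 80 x 16 x 10 mm (own x, y, z), about 110 g, flat on the bench at the start. Origin: centre of its underside. 3 or all 4 of the four bars are present, an absent one reads None all the time
- hammer: small hammer lying on the bench, a bystander; origin at its underside
- screwdriver: screwdriver lying on the bench, a bystander; origin at its underside
- dish: white ceramic dish, 90 mm across, 30 mm high, a bystander; origin at its underside
- flux_jar: amber glass jar, 52 mm across, 60 mm high, a bystander; origin at its underside
- mandrel: tapered steel ring mandrel lying flat with a square wooden handle, 200 mm long, 32 mm high, a bystander; origin on the bench where steel and wood meet
- ring_clamp: wooden ring clamp, 110 x 30 x 20 mm, a bystander; origin at its underside
- brick: soldering brick 110 x 60 x 30 mm, a bystander; origin at its underside
Things that resemble listed ones, but are neither listed nor needed, are in the scene too. What is shaped like the bar1 but pink is not meant. Leave any orange look-alike of the tweezers alone.

How it is judged (in metres and radians):
On the way, in this order (a step that is already met when the one before it is completed fails the run):
1. every bar lies flat on the gauge bed between the jaws, free of the tweezers (x of bar1 in the frame of gauge between -0.025 and 0.025 m and y of each of bar1, bar2, bar3, bar4 in the frame of anvil_face above 0.004 m and y of each of bar1, bar2, bar3, bar4 in the frame of jaw_face below -0.004 m and height (world z) of bar1 between 0.009 and 0.017 m and angle between each of bar1, bar2, bar3, bar4's own z axis and vertical below 0.1 rad and x of bar2 in the frame of gauge between -0.025 and 0.025 m and height (world z) of bar2 between 0.009 and 0.017 m and x of bar3 in the frame of gauge between -0.025 and 0.025 m and height (world z) of bar3 between 0.009 and 0.017 m and x of bar4 in the frame of gauge between -0.025 and 0.025 m and height (world z) of bar4 between 0.009 and 0.017 m and contact force between tweezers and bar1 below 0.2 N and contact force between tweezers and bar2 below 0.2 N and contact force between tweezers and bar3 below 0.2 N and contact force between tweezers and bar4 below 0.2 N), for 0.2 s.
2. the jaw is slid shut until the bars press on the fixed jaw with more than 3 N (x of bar1 in the frame of gauge between -0.025 and 0.025 m and y of each of bar1, bar2, bar3, bar4 in the frame of anvil_face above 0.004 m and y of each of bar1, bar2, bar3, bar4 in the frame of jaw_face below -0.004 m and height (world z) of bar1 between 0.009 and 0.017 m and angle between each of bar1, bar2, bar3, bar4's own z axis and vertical below 0.1 rad and x of bar2 in the frame of gauge between -0.025 and 0.025 m and height (world z) of bar2 between 0.009 and 0.017 m and x of bar3 in the frame of gauge between -0.025 and 0.025 m and height (world z) of bar3 between 0.009 and 0.017 m and x of bar4 in the frame of gauge between -0.025 and 0.025 m and height (world z) of bar4 between 0.009 and 0.017 m and (contact force between anvil and bar1 above 3 N or contact force between anvil and bar2 above 3 N or contact force between anvil and bar3 above 3 N or contact force between anvil and bar4 above 3 N)), for 0.1 s.
At the end, for the whole second after the job is handed in: All bars flat on the bed between the jaws, within 25 mm of its centre line, 0.12 rad of square, side by side (22 mm across, gap under 68 mm), outer ones within 3 mm of the jaws; tweezers hang in both forks (16 mm along the pin, 8 mm across, 0.25 rad); all released and at rest (all of step 1 and angle between the x axis of each of bar1, bar2, bar3, bar4 and the x axis of gauge, either way round below 0.12 rad and (y of bar1 in the frame of bar2 between -0.022 and 0.022 m or y of bar1 in the frame of bar3 between -0.022 and 0.022 m or y of bar1 in the frame of bar4 between -0.022 and 0.022 m) and (y of bar2 in the frame of bar1 between -0.022 and 0.022 m or y of bar2 in the frame of bar3 between -0.022 and 0.022 m or y of bar2 in the frame of bar4 between -0.022 and 0.022 m) and (y of bar3 in the frame of bar1 between -0.022 and 0.022 m or y of bar3 in the frame of bar2 between -0.022 and 0.022 m or y of bar3 in the frame of bar4 between -0.022 and 0.022 m) and (y of bar4 in the frame of bar1 between -0.022 and 0.022 m or y of bar4 in the frame of bar2 between -0.022 and 0.022 m or y of bar4 in the frame of bar3 between -0.022 and 0.022 m) and y of any of bar1, bar2, bar3, bar4 in the frame of anvil_face below 0.011 m and y of any of bar1, bar2, bar3, bar4 in the frame of jaw_face above -0.011 m and x of tweezers in the frame of stand between -0.016 and 0.016 m and y of tweezers in the frame of stand between -0.008 and 0.008 m and height (world z) of tweezers between 0.13 and 0.141 m and angle between tweezers's own z axis and vertical below 0.25 rad and linear speed of tweezers below 0.05 m/s and value of joint jaw below 0.068 m and linear speed of each of bar1, bar2, bar3, bar4 below 0.02 m/s); the robot touches nothing.
It fails at once if the fingers touch a bar (contact force between the fingers and bar1 above 1 N or contact force between the fingers and bar2 above 1 N or contact force between the fingers and bar3 above 1 N or contact force between the fingers and bar4 above 1 N).
It fails at once if the bars are crushed against the fixed jaw (over 50 N) (contact force between anvil and bar1 above 50 N or contact force between anvil and bar2 above 50 N or contact force between anvil and bar3 above 50 N or contact force between anvil and bar4 above 50 N).
It fails at once if a bystander is pushed more than 60 mm away (distance of any of hammer, screwdriver, dish, flux_jar, mandrel, ring_clamp, brick from where it was at the start of the episode above 0.06 m).
Of bar1, bar2, bar3, bar4 only 3 to 4 are there at a start; the rules pass over those that are not, and their reading is None.
At some moment in a run one of bar1, bar2, bar3, bar4 may be knocked a few centimetres aside while the robot is not near it.
It also fails if it takes over 210 s, if anything falls off the work surface, if the arm or the gripper's body presses on something with over 40 N, if the wrist force passes 120 N, or if a joint passes its speed limit or range.

## Working session

There is one attempt and no reset: what is moved stays moved. The work goes in short steps, Python scripts to look and compute and a tool call to move; the robot and the scene stay as the last step left them, time stands still between calls to the robot, and variables do not carry over. Pictures are saved under pics/ and viewed, at most 14 in all, crops included, and the job is handed in when it is done.

Besides the shell and the picture viewer there is one more tool, called after "Request:" as name([rows], argument=value, ...), one row to a line, values as JSON. play_rows: Moves the arm, as the interface text tells. Its arguments: {"type":"object","properties":{"steps":{"type":"array","items":{"type":"array","items":{"type":"array","items":{"type":"number"}}}},"gripper":{"type":"number"},"squeeze":{"type":"number"}},"required":["steps"]}

```bash
mkdir -p pics; ls
python3 - <<'E'
from workcell import bot
import cv2,json
o=bot.get_obs(); print({k:o[k] for k in('time','ee_pos','tcp_rot','opening')},bot.hold_point_z)
for n in('top','side'):
    c=bot.camera(n); cv2.imwrite(f'pics/{n}0.png',c['img']); print(n,{k:v for k,v in c.items() if k!='img'})
E
```

```text
pics
{'time': 0.0, 'ee_pos': array([0.15394614, 0.52775169, 0.23057766]), 'tcp_rot': array([-1.79922119e+02,  1.02541366e-03,  1.63739350e+02]), 'opening': 0.0855579692760569} 0.0187
top {'vfov': 55.07049622552301, 'cx': 317.5754267553736, 'cy': 230.3231898792382, 'xyz': array([ 0.51304177, -0.0272236 ,  1.11945999]), 'attitude': array([-176.8960184 ,   -0.5385565 ,  -89.31672749])}
side {'vfov': 42.97021427038767, 'cx': 317.4952346319461, 'cy': 234.12863711754983, 'xyz': array([0.53164624, 0.72905065, 0.95382394]), 'attitude': array([-137.74398891,    1.01726422, -178.00312729])}
```

View pics/top0.png

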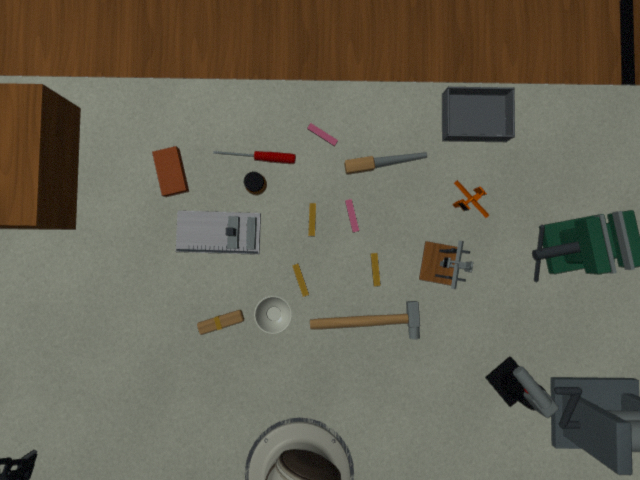

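View pics/side0.png

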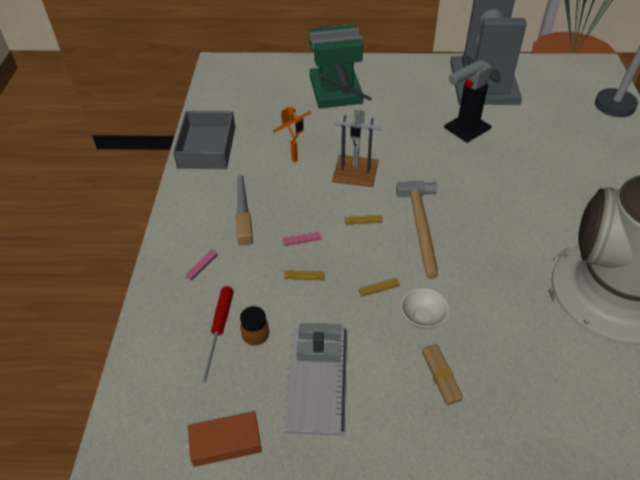

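```bash
cat > h.py <<'E'
from workcell import bot
import cv2, numpy as np
from scipy.spatial.transform import Rotation as R
def rot(c): return R.from_euler('xyz',c['attitude'],degrees=True).as_matrix()
def foc(c): return 240/np.tan(np.radians(c['vfov'])/2)
def cast(c,px,z):
    px=np.atleast_2d(np.asarray(px,float)); f=foc(c)
    d=np.c_[(px[:,0]-c['cx'])/f,(px[:,1]-c['cy'])/f,np.ones(len(px))]@rot(c).T
    p=np.asarray(c['xyz']); return p+d*((z-p[2])/d[:,2])[:,None]
def proj(c,P):
    q=(np.atleast_2d(P)-c['xyz'])@rot(c); return q[:,:2]/q[:,2:]*foc(c)+[c['cx'],c['cy']]
def hsv(c): return cv2.cvtColor(c['img'],cv2.COLOR_BGR2HSV)
def rects(c,lo,hi,z,amin=60):
    "min-area rectangles of colour blobs cast on plane z: centre, long-axis angle, size (mm)"
    m=cv2.inRange(hsv(c),lo,hi); m=cv2.morphologyEx(m,cv2.MORPH_CLOSE,np.ones((3,3)))
    out=[]
    for k in cv2.findContours(m,cv2.RETR_EXTERNAL,cv2.CHAIN_APPROX_NONE)[0]:
        if cv2.contourArea(k)<amin: continue
        w=cast(c,k[:,0],z)[:,:2]; (x,y),(a,b),t=cv2.minAreaRect((w*1000).astype(np.float32))
        if a<b: a,b,t=b,a,t+90
        px=k[:,0].mean(0).astype(int)
        out.append((px.tolist(),round(x/1000,4),round(y/1000,4),round((t+90)%180-90,1),round(a,1),round(b,1)))
    return out
def crop(c,x,y,w,h,s,name): cv2.imwrite('pics/'+name,cv2.resize(c['img'][y:y+h,x:x+w],None,fx=s,fy=s,interpolation=cv2.INTER_CUBIC))
E
python3 - <<'E'
from h import *
c=bot.camera('top')
a=np.hstack([cv2.resize(c['img'][y:y+90,x:x+100],None,fx=4,fy=4,interpolation=cv2.INTER_CUBIC) for x,y in((170,187),(408,222))])
cv2.imwrite('pics/crop1.png',a)
H=hsv(c)
print([H[y,x].tolist() for x,y in((312,220),(301,280),(376,269),(352,216),(215,322),(360,165))])
for r in rects(c,(15,120,80),(30,255,255),0.010): print(r)
E
```

```text
[[21, 191, 115], [22, 197, 118], [22, 187, 113], [169, 118, 141], [21, 189, 112], [17, 123, 116]]
([359, 320], 0.3577, -0.1387, -86.1, 230.7, 20.6)
([220, 321], 0.3523, 0.1933, -71.0, 106.3, 30.0)
([300, 279], 0.4541, 0.0035, 19.9, 78.0, 14.9)
([375, 269], 0.4819, -0.1764, 5.7, 77.9, 15.6)
([439, 263], 0.4987, -0.3275, -8.8, 92.7, 76.3)
([311, 219], 0.6006, -0.0231, 0.7, 77.6, 14.5)
([359, 164], 0.7364, -0.1376, -81.0, 68.3, 28.1)
([19, 152], 0.751, 0.6849, 2.5, 345.1, 99.4)
([354, 36], 1.0397, -0.0153, -89.0, 1532.1, 211.2)
```

View pics/crop1.png

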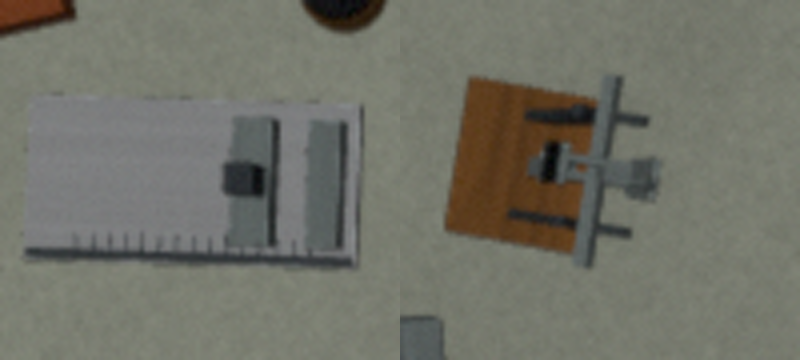

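Run:
```python
from h import *
c=bot.camera('top')
def L(x,y): return (170+x/4-.4,187+y/4-.4)
def Rr(x,y): return (408+(x-400)/4-.4,222+y/4-.4)
print('bed',cast(c,[L(27,95),L(360,104),L(354,266),L(24,261)],.012)[:,:2].round(4).tolist())
print('post',cast(c,[L(224,163),L(264,163),L(264,197),L(224,197)],.078)[:,:2].round(4).tolist())
print('jaw R edge',cast(c,[L(277,120),L(274,246)],.038)[:,:2].round(4).tolist())
print('anv',cast(c,[L(308,120),L(305,246),L(347,120),L(343,250)],.038)[:,:2].round(4).tolist())
p=cast(c,[Rr(612,75),Rr(583,268)],.135)[:,:2];d=p[0]-p[1];print('pin',p.round(4).tolist(),p.mean(0),np.linalg.norm(d),np.degrees(np.arctan2(d[1],d[0])))
w=bot.camera('wrist'); print({k:v for k,v in w.items() if k!='img'}); o=bot.get_obs();print(o['ee_pos'],o['tcp_rot'])
r=R.from_euler('xyz',o['tcp_rot'],degrees=True).as_matrix(); print('cam in tool',(w['xyz']-o['ee_pos'])@r, (r.T@rot(w)).round(3).tolist())
```

```text
bed [[0.6172, 0.3037], [0.6143, 0.1034], [0.5167, 0.1052], [0.5173, 0.3027]]
post [[0.5738, 0.1718], [0.5741, 0.1492], [0.5548, 0.1488], [0.5545, 0.1714]]
jaw R edge [[0.6018, 0.1489], [0.5278, 0.1491]]
anv [[0.6021, 0.1307], [0.528, 0.131], [0.6024, 0.1078], [0.5259, 0.1087]]
pin [[0.5488, -0.3429], [0.4457, -0.3269]] [ 0.49723259 -0.33493795] 0.10438911279955683 -8.82702817034987
{'vfov': 65.87376857625033, 'cx': 324.3639410706515, 'cy': 239.04522156378167, 'xyz': array([0.08318471, 0.54853515, 0.37252817]), 'attitude': array([1.63273059e+02, 3.69889757e-02, 7.37750994e+01])}
[0.153979   0.52789429 0.23096794] [-1.79965748e+02 -1.09557699e-03  1.63737467e+02]
cam in tool [ 7.37446749e-02 -9.47914003e-05 -1.41558790e-01] [[0.001, -0.958, -0.288], [1.0, 0.001, 0.0], [0.0, -0.288, 0.958]]
```

Confusable things (top view px). Bars: brass at (311,219), (300,279) and (375,269), with pink look-alikes at (352,216) and (322,134) to be left alone. Tweezers: steel in the stand at (447,262), orange look-alike at (471,198) to be left alone. The crop shows the steel tweezers and the gauge, with the fixed jaw at the right (world -y). Bar4 (or one of the others) is absent. I'm turning the tool to yaw 0 first.

Request:
play_rows([
  [[0,0,0,0.125],[0,0,0,0.125],[0,0,0,0.125],[0,0,0,0.125],[0,0,0,0.125]],
])

```text
time: 0.67
ee_pos: [0.154, 0.528, 0.2312]
tcp_rot: [-180.0, 0.0, 127.6]
wrist_force: [0.4, -0.3, 0.1]
opening: 0.0851
grasp_force: 0.0
```

Request:
play_rows([
  [[0,0,0,0.125],[0,0,0,0.125],[0,0,0,0.125],[0,0,0,0.125],[0,0,0,0.125]],
])

```text
time: 1.08
ee_pos: [0.154, 0.5279, 0.2311]
tcp_rot: [-180.0, 0.0, 91.8]
wrist_force: [0.0, -0.2, -0.0]
opening: 0.0854
grasp_force: 0.0
```

Request:
play_rows([
  [[0,0,0,0.125],[0,0,0,0.125],[0,0,0,0.125],[0,0,0,0.125],[0,0,0,0.125]],
])

```text
time: 1.5
ee_pos: [0.2284, 0.496, 0.2311]
tcp_rot: [-176.5, 0.4, 63.5]
wrist_force: [0.4, -0.0, -0.9]
opening: 0.0852
grasp_force: 0.0
```

Request:
play_rows([
  [[0,0,0,0.125],[0,0,0,0.125],[0,0,0,0.125],[0,0,0,0.125],[0,0,0,0.125]],
])

```text
time: 1.92
ee_pos: [0.3568, 0.3905, 0.2314]
tcp_rot: [-170.1, 4.4, 42.3]
wrist_force: [-0.1, 1.2, -0.1]
opening: 0.0853
grasp_force: 0.0
```

Request:
play_rows([
  [[0,0,0,0.125],[0,0,0,0.125],[0,0,0,0.108],[0,0,0,0],[0,0,0,0]],
])

```text
time: 2.33
ee_pos: [0.4094, 0.3129, 0.2316]
tcp_rot: [-167.4, 8.3, 30.5]
wrist_force: [-0.0, 0.8, -0.2]
opening: 0.0856
grasp_force: 0.0
```

```bash
python3 -c "
from h import *
o=bot.get_obs();print(o['q'].round(1),o['ee_pos'],o['tcp_rot'])"
```

```text
[ 30.4   7.9  12.  102.4  12.6 179.9] [0.40940604 0.31291513 0.23158133] [-167.36334637    8.25268451   30.49801018]
```

Request:
play_rows([
  [[0,0,0,-0.125],[0,0,0,-0.125],[0,0,0,-0.125],[0,0,0,-0.125],[0,0,0,-0.125]],
])

```text
time: 2.75
ee_pos: [0.4076, 0.3153, 0.232]
tcp_rot: [-165.0, -0.7, 66.0]
wrist_force: [-0.4, 0.2, 0.6]
opening: 0.0852
grasp_force: 0.0
```

Request:
play_rows([
  [[0,0,0,-0.125],[0,0,0,-0.125],[0,0,0,-0.125],[0,0,0,-0.125],[0,0,0,-0.125]],
])

```text
time: 3.17
ee_pos: [0.4076, 0.3153, 0.232]
tcp_rot: [-168.2, -9.3, 100.9]
wrist_force: [-0.8, -0.5, -0.5]
opening: 0.0856
grasp_force: 0.0
```

Request:
play_rows([
  [[0,0,0,-0.125],[0,0,0,-0.125],[0,0,0,-0.125],[0,0,0,-0.125],[0,0,0,-0.125]],
])

```text
time: 3.58
ee_pos: [0.4076, 0.3153, 0.232]
tcp_rot: [-175.9, -14.5, 137.2]
wrist_force: [-0.4, -0.1, -0.1]
opening: 0.0853
grasp_force: 0.0
```

Request:
play_rows([
  [[0,0,0,-0.125],[0,0,0,-0.125],[0,0,0,-0.125],[0,0,0,0],[0,0,0,0]],
])

```text
time: 4.0
ee_pos: [0.4078, 0.315, 0.232]
tcp_rot: [178.6, -15.0, 158.8]
wrist_force: [0.0, 0.5, 0.2]
opening: 0.0856
grasp_force: 0.0
```

```bash
cat >> h.py <<'E'
def tilt():
    o=bot.get_obs(); r=R.from_euler('xyz',o['tcp_rot'],degrees=True).as_matrix()
    z=R.from_euler('z',-o['q'][0],degrees=True).apply(r[:,2])
    print('q',o['q'].round(2),'p',o['ee_pos'].round(4),'rpy',o['tcp_rot'].round(2),'t',round(o['time'],2))
    print('tool z in arm frame (out,left,up), deg',np.degrees(z[:2]).round(2), 'yaw x-axis',np.degrees(np.arctan2(r[1,0],r[0,0])).round(2))
E
python3 -c "
from h import *
tilt()"
```

```text
q [ 30.73   7.8   11.99 102.4   12.63  51.25] p [0.4078 0.315  0.232 ] rpy [178.57 -14.96 158.76] t 4.0
tool z in arm frame (out,left,up), deg [-7.98 12.53] yaw x-axis 158.76
```

Request:
play_rows([
  [[0,0,0,-0.125],[0,0,0,-0.125],[0,0,0,-0.125],[0,0,0,-0.125],[0,0,0,-0.125]],
])

```text
time: 4.42
ee_pos: [0.4081, 0.3146, 0.232]
tcp_rot: [169.9, -11.2, -164.4]
wrist_force: [0.1, 0.7, -0.2]
opening: 0.0855
grasp_force: 0.0
```

Request:
play_rows([
  [[0,0,0,-0.125],[0,0,0,-0.125],[0,0,0,-0.125],[0,0,0,-0.125],[0,0,0,-0.125]],
])

```text
time: 4.83
ee_pos: [0.4081, 0.3146, 0.232]
tcp_rot: [165.3, -3.3, -129.1]
wrist_force: [0.5, -0.4, 0.3]
opening: 0.0855
grasp_force: 0.0
```

Request:
play_rows([
  [[0,0,0,-0.125],[0,0,0,-0.125],[0,0,0,-0.125],[0,0,0,-0.125],[0,0,0,-0.125]],
])

```text
time: 5.25
ee_pos: [0.4081, 0.3146, 0.232]
tcp_rot: [166.1, 5.8, -94.5]
wrist_force: [-0.2, -0.8, -0.5]
opening: 0.0857
grasp_force: 0.0
```

Request:
play_rows([
  [[0,0,0,-0.125],[0,0,0,-0.125],[0,0,0,-0.125],[0,0,0,-0.125],[0,0,0,-0.125]],
])

```text
time: 5.67
ee_pos: [0.4081, 0.3146, 0.232]
tcp_rot: [172.1, 12.8, -58.8]
wrist_force: [-0.2, 0.4, -0.6]
opening: 0.0853
grasp_force: 0.0
```

Request:
play_rows([
  [[0,0,0,-0.125],[0,0,0,-0.125],[0,0,0,-0.125],[0,0,0,-0.125],[0,0,0,-0.125]],
])

```text
time: 6.08
ee_pos: [0.4081, 0.3146, 0.232]
tcp_rot: [-178.8, 15.0, -22.0]
wrist_force: [0.6, -0.7, -0.3]
opening: 0.0854
grasp_force: 0.0
```

Request:
play_rows([
  [[0,0,0,-0.125],[0,0,0,-0.125],[0,0,0,-0.125],[0,0,0,-0.125],[0,0,0,-0.125]],
])

```text
time: 6.5
ee_pos: [0.4081, 0.3146, 0.232]
tcp_rot: [-170.1, 11.4, 14.7]
wrist_force: [0.1, 0.5, -0.9]
opening: 0.0852
grasp_force: 0.0
```

```bash
python3 -c "
from h import *
tilt()"
```

```text
q [  30.68    7.81   11.99  102.4    12.63 -163.9 ] p [0.4081 0.3146 0.232 ] rpy [-170.12   11.38   14.66] t 6.5
tool z in arm frame (out,left,up), deg [-7.99 12.53] yaw x-axis 14.66
```

Request:
play_rows([
  [[0,0,0,-0.125],[0,0,0,-0.125],[0,0,0,-0.125],[0,0,0,-0.125],[0,0,0,-0.125]],
])

```text
time: 6.92
ee_pos: [0.3527, 0.3862, 0.2314]
tcp_rot: [-169.9, 4.2, 41.8]
wrist_force: [0.2, 0.6, 0.5]
opening: 0.0856
grasp_force: 0.0
```

```bash
python3 -c "
from h import *
tilt()"
```

```text
q [  42.12    4.99    9.49   98.59   10.09 -179.67] p [0.3527 0.3862 0.2314] rpy [-169.93    4.16   41.79] t 6.92
tool z in arm frame (out,left,up), deg [-4.03 10.04] yaw x-axis 41.79
```

Request:
play_rows([
  [[0,0.03,0,0],[0,0.03,0,0],[0,0.03,0,0],[0,0.03,0,0],[0,0.03,0,0]],
])

```text
time: 7.33
ee_pos: [0.4023, 0.3252, 0.2082]
tcp_rot: [-173.5, 4.3, 35.3]
wrist_force: [-0.6, 0.0, -0.6]
opening: 0.0853
grasp_force: 0.0
```

```bash
python3 -c "
from h import *
tilt()"
```

```text
q [  35.38    4.21    6.36   96.39    6.49 -179.88] p [0.4023 0.3252 0.2082] rpy [-173.52    4.25   35.26] t 7.33
tool z in arm frame (out,left,up), deg [-4.21  6.48] yaw x-axis 35.26
```

Request:
play_rows([
  [[0,0,0,-0.125],[0,0,0,-0.125],[0,0,0,-0.125],[0,0,0,-0.125],[0,0,0,0]],
])

```text
time: 7.75
ee_pos: [0.3035, 0.4198, 0.2085]
tcp_rot: [-178.2, 1.8, 53.0]
wrist_force: [-0.5, -0.1, -0.7]
opening: 0.0854
grasp_force: 0.0
```

```bash
python3 -c "
from h import *
tilt()"
```

```text
q [  53.15    2.04    4.42   94.22    1.78 -179.9 ] p [0.3035 0.4198 0.2085] rpy [-178.22    1.85   53.05] t 7.75
tool z in arm frame (out,left,up), deg [-1.84  1.78] yaw x-axis 53.05
```

Request:
play_rows([
  [[0,0.03,0,0],[0,0.03,0,0],[0,0.03,0,0],[0,0,0,0],[0,0,0,0]],
])

```text
time: 8.17
ee_pos: [0.3434, 0.3894, 0.2068]
tcp_rot: [179.7, 1.9, 48.7]
wrist_force: [-0.0, -0.1, -0.2]
opening: 0.0854
grasp_force: 0.0
```

```bash
python3 -c "
from h import *
tilt()"
```

```text
q [  48.74    2.24    4.45   94.11   -0.27 -179.94] p [0.3434 0.3894 0.2068] rpy [179.73   1.9   48.68] t 8.17
tool z in arm frame (out,left,up), deg [-1.9  -0.27] yaw x-axis 48.68
```

Request:
play_rows([
  [[0.0,0,0,0.125],[0.04,0,0,0],[0.04,0,0,0],[0.04,0,0,0],[0.04,0,0,0]],
])

```text
time: 8.58
ee_pos: [0.4627, 0.4979, 0.2019]
tcp_rot: [179.5, 1.8, 41.7]
wrist_force: [0.7, 0.7, 1.8]
opening: 0.0855
grasp_force: 0.0
```

Request:
play_rows([
  [[0.02,0,0,0],[0.02,0,0,0],[0.02,0,0,0],[0,0,0,0],[0,0,0,0]],
])

```text
time: 9.0
ee_pos: [0.5066, 0.5372, 0.1977]
tcp_rot: [179.5, 2.0, 41.7]
wrist_force: [-0.2, -0.1, 0.0]
opening: 0.0853
grasp_force: 0.0
```

```bash
python3 -c "
from h import *
tilt()"
```

```text
q [  46.81   36.46   46.83  102.38   -0.32 -174.9 ] p [0.5066 0.5372 0.1977] rpy [179.5    1.98  41.7 ] t 9.0
tool z in arm frame (out,left,up), deg [-2.01 -0.32] yaw x-axis 41.7
```

Request:
play_rows([
  [[0.02,0,0,0],[0.02,0,0,0],[0.02,0,0,0],[0,0,0,0],[0,0,0,0]],
])

```text
time: 9.42
ee_pos: [0.5478, 0.5743, 0.1926]
tcp_rot: [179.5, 2.0, 41.7]
wrist_force: [0.2, 1.0, 0.5]
opening: 0.0852
grasp_force: 0.0
```

```bash
python3 -c "
from h import *
tilt()"
```

```text
q [  46.47   51.54   70.22  110.7    -0.33 -175.27] p [0.5478 0.5743 0.1926] rpy [179.5    1.99  41.74] t 9.42
tool z in arm frame (out,left,up), deg [-2.02 -0.33] yaw x-axis 41.74
```

Request:
play_rows([
  [[0.012,0,0,0],[0.012,0,0,0],[0,0,0,0],[0,0,0,0],[0,0,0,0]],
])

```text
time: 9.83
ee_pos: [0.557, 0.5818, 0.1903]
tcp_rot: [179.6, 0.7, 41.8]
wrist_force: [-0.5, 0.3, -0.2]
opening: 0.0854
grasp_force: 0.0
```

```bash
python3 -c "
from h import *
tilt()"
```

```text
q [  46.37   51.98   70.72  109.43   -0.34 -175.42] p [0.557  0.5818 0.1903] rpy [179.6    0.67  41.79] t 9.83
tool z in arm frame (out,left,up), deg [-0.7  -0.34] yaw x-axis 41.79
```

Request:
play_rows([
  [[0.012,0,0,0],[0,0,0,0],[0,0,0,0],[0,0,0,0],[0,0,0,0]],
])

```text
time: 10.25
ee_pos: [0.5615, 0.5851, 0.1844]
tcp_rot: [179.6, 0.4, 41.8]
wrist_force: [0.7, -0.3, -0.2]
opening: 0.0856
grasp_force: 0.0
```

```bash
python3 -c "
from h import *
tilt()"
```

```text
q [  46.3    52.39   70.71  108.73   -0.35 -175.49] p [0.5615 0.5851 0.1844] rpy [179.62   0.38  41.79] t 10.25
tool z in arm frame (out,left,up), deg [-0.41 -0.35] yaw x-axis 41.79
```

Request:
play_rows([
  [[-0.04,0,-0.01,0],[-0.04,0,-0.01,0],[-0.04,0,-0.01,0],[-0.04,0,-0.01,0],[-0.02,0,-0.01,0]],
])

```text
time: 10.67
ee_pos: [0.459, 0.4943, 0.2273]
tcp_rot: [179.6, 0.6, 41.8]
wrist_force: [0.1, 0.4, -0.2]
opening: 0.0854
grasp_force: 0.0
```

Request:
play_rows([
  [[0,0,0,0.125],[0,0,0,0.125],[0,0,0,0.125],[0,0,0,0.125],[0,0,0,0.125]],
])

```text
time: 11.08
ee_pos: [0.4621, 0.4972, 0.2282]
tcp_rot: [179.5, 0.1, 5.6]
wrist_force: [0.5, 0.3, -0.7]
opening: 0.0855
grasp_force: 0.0
```

Request:
play_rows([
  [[0,0,0,0.125],[0,0,0,0.125],[0,0,0,0.125],[0,0,0,0.125],[0,0,0,0.125]],
])

```text
time: 11.5
ee_pos: [0.4622, 0.4973, 0.228]
tcp_rot: [179.5, -0.2, -30.2]
wrist_force: [-0.3, 0.0, -0.0]
opening: 0.0851
grasp_force: 0.0
```

Request:
play_rows([
  [[0,0,0,0.125],[0,0,0,0.125],[0,0,0,0.125],[0,0,0,0.125],[0,0,0,0.125]],
])

```text
time: 11.92
ee_pos: [0.4622, 0.4973, 0.228]
tcp_rot: [179.8, -0.5, -66.0]
wrist_force: [0.5, -0.2, 0.6]
opening: 0.0855
grasp_force: 0.0
```

Request:
play_rows([
  [[0,0,0,0.125],[0,0,0,0.125],[0,0,0,0.125],[0,0,0,0.125],[0,0,0,0.125]],
])

```text
time: 12.33
ee_pos: [0.4622, 0.4973, 0.228]
tcp_rot: [-179.9, -0.5, -101.8]
wrist_force: [0.8, 0.7, -0.1]
opening: 0.0856
grasp_force: 0.0
```

Request:
play_rows([
  [[0,0,0,0.125],[0,0,0,0.125],[0,0,0,0.125],[0,0,0,0.125],[0,0,0,0.125]],
])

```text
time: 12.75
ee_pos: [0.4622, 0.4973, 0.228]
tcp_rot: [-179.6, -0.4, -137.6]
wrist_force: [-0.6, -0.9, -1.0]
opening: 0.0852
grasp_force: 0.0
```

Request:
play_rows([
  [[0,0,0,0.125],[0,0,0,0.125],[0,0,0,0.125],[0,0,0,0.125],[0,0,0,0.125]],
])

```text
time: 13.17
ee_pos: [0.4622, 0.4973, 0.228]
tcp_rot: [-179.5, -0.1, -173.4]
wrist_force: [0.6, 0.4, -0.0]
opening: 0.0853
grasp_force: 0.0
```

Request:
play_rows([
  [[0,0,0,0.121],[0,0,0,0],[0,0,0,0],[0,0,0,0],[0,0,0,0]],
])

```text
time: 13.58
ee_pos: [0.4622, 0.4973, 0.2279]
tcp_rot: [-179.5, -0.0, -179.8]
wrist_force: [-0.5, -0.1, 1.0]
opening: 0.0854
grasp_force: 0.0
```

```bash
python3 -c "
from h import *
tilt()"
```

```text
q [47.24 24.59 33.41 99.22 -0.34 47.07] p [0.4622 0.4973 0.2279] rpy [-1.7947e+02 -2.0000e-02 -1.7983e+02] t 13.58
tool z in arm frame (out,left,up), deg [-0.4  -0.34] yaw x-axis -179.83
```

Request:
play_rows([
  [[-0.0128,-0.037,0,0],[-0.0128,-0.037,0,0],[-0.0128,-0.037,0,0],[-0.0128,-0.037,0,0],[-0.0128,-0.037,0,0]],
])

```text
time: 14.0
ee_pos: [0.5264, 0.3106, 0.2297]
tcp_rot: [-179.5, -0.0, -179.9]
wrist_force: [0.9, 0.0, 0.4]
opening: 0.0854
grasp_force: 0.0
```

Request:
play_rows([
  [[-0.0128,-0.037,0,0],[-0.0128,-0.037,0,0],[-0.0128,-0.037,0,0],[0,0,0,0],[0,0,0,0]],
])

```text
time: 14.42
ee_pos: [0.5653, 0.1993, 0.2308]
tcp_rot: [-179.5, -0.0, 179.9]
wrist_force: [-0.1, -0.1, -0.3]
opening: 0.0856
grasp_force: 0.0
```

```bash
python3 -c "
from h import *
tilt(); c=bot.camera('wrist'); cv2.imwrite('pics/w1.png',c['img'])
P=[[.566,.104,.012],[.566,.304,.012],[.566,.131,.038],[.564,.16,.078]]
print(proj(c,P).round(0).tolist())"
```

```text
q [19.65 12.15 18.06 96.1  -0.49 19.76] p [0.5653 0.1993 0.2308] rpy [-1.7948e+02 -1.0000e-02  1.7990e+02] t 14.42
tool z in arm frame (out,left,up), deg [-0.18 -0.49] yaw x-axis 179.9
[[230.0, 206.0], [432.0, 206.0], [252.0, 212.0], [278.0, 220.0]]
```

View pics/w1.png

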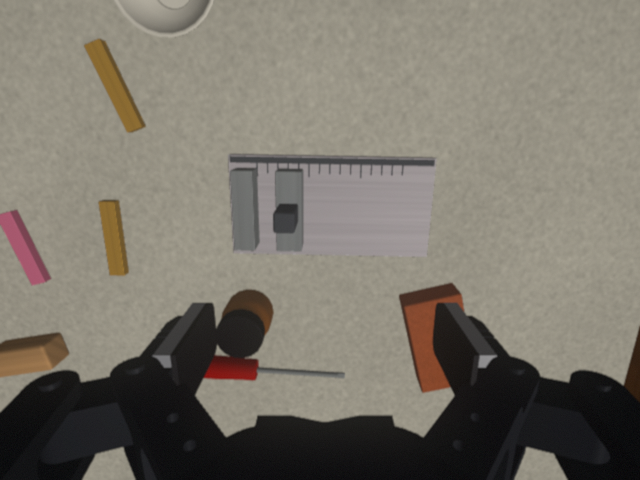

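The wrist view shows the gauge bed with corners (230,156), (434,160), (428,255) and (233,248), the fixed jaw at the left, and the post at about (286,215). The brass bars are at (115,87) and (113,238), the pink one at (24,247).

```bash
python3 -c "
from h import *
c=bot.camera('wrist')
print('bed',cast(c,[(230,156),(434,160),(428,256),(232,249)],.012)[:,:2].round(4).tolist())
print('anv face',cast(c,[(257.5,170),(258,249)],.038)[:,:2].round(4).tolist(),'jaw face',cast(c,[(275.5,170),(276,250)],.038)[:,:2].round(4).tolist())
i=c['img'][190:245,260:315]; crop(c,220,140,120,120,5,'w1c.png')
"
```

```text
bed [[0.5169, 0.1088], [0.5205, 0.3032], [0.6172, 0.3053], [0.6103, 0.104]]
anv face [[0.5273, 0.1392], [0.6016, 0.1359]] jaw face [[0.5273, 0.1554], [0.6026, 0.153]]
```

View pics/w1c.png

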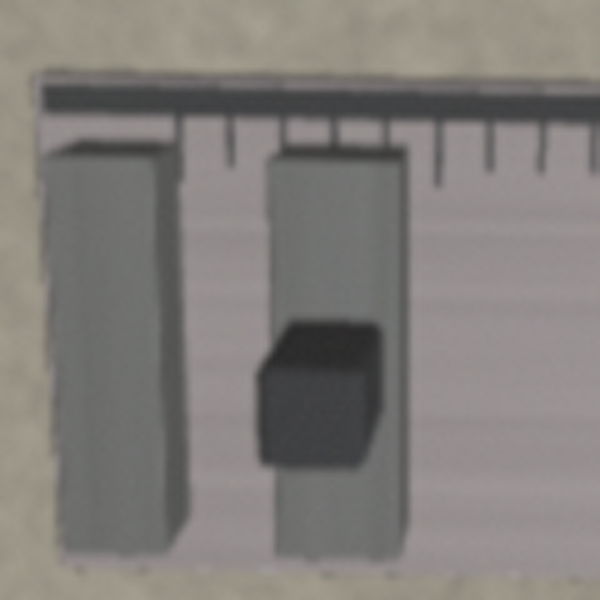

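```bash
python3 -c "
from h import *
c=bot.camera('wrist')
q=lambda *a:[(220+x/5-.4,140+y/5-.4) for x,y in a]
for n,p,z in(('anv',q((155,158),(165,550)),.038),('jaw',q((270,158),(275,555)),.038),('jawback',q((406,155),(402,557)),.038),('post',q((262,370),(368,370),(362,465),(265,465)),.078),('bedL',q((38,75),(62,562)),.012)):
    w=cast(c,p,z)[:,:2]; print(n,w.round(4).tolist(),w.mean(0).round(4))
"
```

```text
anv [[0.5281, 0.1339], [0.602, 0.1317]] [0.5651 0.1328]
jaw [[0.5281, 0.1545], [0.6029, 0.1526]] [0.5655 0.1535]
jawback [[0.5275, 0.1788], [0.6032, 0.1768]] [0.5653 0.1778]
post [[0.5578, 0.1577], [0.5577, 0.1749], [0.5738, 0.1736], [0.5738, 0.1575]] [0.5658 0.1659]
bedL [[0.5154, 0.1071], [0.6133, 0.1047]] [0.5644 0.1059]
```

Request:
play_rows([
  [[0,-0.0067,0.0365,0],[0,-0.0067,0.0365,0],[0,-0.0067,0.0365,0],[0,-0.0067,0.0365,0],[0,-0.0067,0.0365,0]],
])

```text
time: 14.98
ee_pos: [0.5639, 0.1673, 0.0468]
tcp_rot: [-179.5, -0.0, -179.8]
wrist_force: [0.1, 0.2, 0.8]
opening: 0.0856
grasp_force: 0.0
```

Request:
play_rows([
  [[0,0,0,0],[0,0,0,0],[0,0,0,0],[0,0,0,0],[0,0,0,0]],
], gripper=0.01, squeeze=20)

```text
time: 15.4
ee_pos: [0.566, 0.1672, 0.0511]
tcp_rot: [-179.5, 0.2, -179.9]
wrist_force: [-0.5, -0.4, 0.5]
opening: 0.0255
grasp_force: 0.0
```

Request:
play_rows([
  [[0,0,0,0],[0,0,0,0],[0,0,0,0],[0,0,0,0],[0,0,0,0]],
])

```text
time: 15.82
ee_pos: [0.5658, 0.1668, 0.0508]
tcp_rot: [-179.6, 0.2, 180.0]
wrist_force: [-1.2, -0.5, 7.0]
opening: 0.0178
grasp_force: 22.2
```

Request:
play_rows([
  [[-0.0004,0.0224,0,0],[-0.0004,0.0224,0,0],[-0.0004,0.0224,0,0],[-0.0004,0.0224,0,0],[-0.0004,0.0224,0,0]],
])

```text
time: 16.23
ee_pos: [0.568, 0.2793, 0.0509]
tcp_rot: [-179.5, 0.2, 179.9]
wrist_force: [-0.8, -4.0, 15.0]
opening: 0.0176
grasp_force: 23.0
```

Request:
play_rows([
  [[0,0,0,0],[0,0,0,0],[0,0,0,0],[0,0,0,0],[0,0,0,0]],
], gripper=0.0854)

```text
time: 16.65
ee_pos: [0.5666, 0.2773, 0.0473]
tcp_rot: [-179.5, -0.0, 179.9]
wrist_force: [0.2, 1.4, 0.4]
opening: 0.0771
grasp_force: 0.0
```

Request:
play_rows([
  [[0,0,-0.035,0],[0,0,-0.035,0],[0,0,-0.035,0],[0,0,-0.035,0],[0,0,-0.035,0]],
])

```text
time: 17.07
ee_pos: [0.5664, 0.2789, 0.2241]
tcp_rot: [-179.5, -0.0, 179.9]
wrist_force: [1.1, 1.0, -0.7]
opening: 0.0851
grasp_force: 0.0
```

```bash
python3 -c "
from h import *
tilt()"
```

```text
q [26.42 16.78 22.89 96.38 -0.46 26.47] p [0.5664 0.2789 0.2241] rpy [-1.7947e+02 -2.0000e-02  1.7995e+02] t 17.07
tool z in arm frame (out,left,up), deg [-0.26 -0.46] yaw x-axis 179.95
```

Request:
play_rows([
  [[0.0046,-0.041,-0.003,0],[0.0046,-0.041,-0.003,0],[0.0046,-0.041,-0.003,0],[0.0046,-0.041,-0.003,0],[0.0046,-0.041,-0.003,0]],
])

```text
time: 17.48
ee_pos: [0.5429, 0.0726, 0.2395]
tcp_rot: [-179.5, -0.0, 180.0]
wrist_force: [0.8, 0.4, 0.2]
opening: 0.0858
grasp_force: 0.0
```

Request:
play_rows([
  [[0.0046,-0.041,-0.003,0],[0.0046,-0.041,-0.003,0],[0.0046,-0.041,-0.003,0],[0.0046,-0.041,-0.003,0],[0.0046,-0.041,-0.003,0]],
])

```text
time: 17.9
ee_pos: [0.5196, -0.1324, 0.2565]
tcp_rot: [-179.5, -0.0, 180.0]
wrist_force: [0.3, -0.2, 0.5]
opening: 0.0853
grasp_force: 0.0
```

Request:
play_rows([
  [[0.0046,-0.041,-0.003,0],[0.0046,-0.041,-0.003,0],[0.0046,-0.041,-0.003,0],[0.0046,-0.041,-0.003,0],[0.0046,-0.041,-0.003,0]],
])

```text
time: 18.32
ee_pos: [0.4963, -0.3373, 0.2734]
tcp_rot: [-179.5, -0.0, 179.9]
wrist_force: [0.7, -0.3, -0.8]
opening: 0.0858
grasp_force: 0.0
```

Request:
play_rows([
  [[0,0,0,0.0765],[0,0,0,0.0765],[0,0,0,0],[0,0,0,0],[0,0,0,0]],
])

```text
time: 18.73
ee_pos: [0.4975, -0.3346, 0.2732]
tcp_rot: [-179.5, 0.1, 171.4]
wrist_force: [0.1, 0.0, 0.5]
opening: 0.0852
grasp_force: 0.0
```

```bash
python3 -c "
from h import *
tilt(); c=bot.camera('wrist'); cv2.imwrite('pics/w2.png',c['img'])
print(proj(c,[[.5488,-.3429,.135],[.4457,-.3269,.135],[.497,-.335,.17]]).round(0).tolist())"
```

```text
q [-33.71  13.04  23.89 100.58  -0.45 -25.09] p [ 0.4975 -0.3346  0.2732] rpy [-1.7947e+02  6.0000e-02  1.7138e+02] t 18.73
tool z in arm frame (out,left,up), deg [ 0.28 -0.45] yaw x-axis 171.38
[[325.0, 287.0], [326.0, 158.0], [325.0, 239.0]]
```

View pics/w2.png

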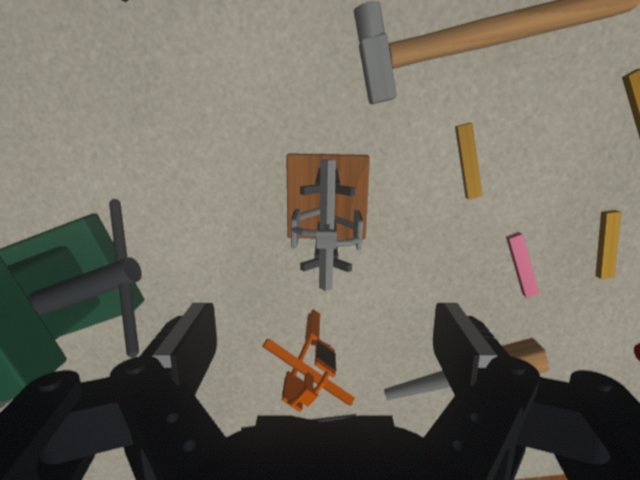

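The pin runs from (327,160) to (325,288), in line with the gripper and where predicted. I'm descending and gripping the pads gently.

Request:
play_rows([
  [[0,0,0.0318,0],[0,0,0.0318,0],[0,0,0.0318,0],[0,0,0.0318,0],[0,0,0.0318,0]],
])

```text
time: 19.2
ee_pos: [0.4976, -0.3356, 0.1129]
tcp_rot: [-179.5, 0.1, 171.4]
wrist_force: [0.6, -0.1, -0.0]
opening: 0.0848
grasp_force: 0.0
```

Request:
play_rows([
  [[0,0,0,0],[0,0,0,0],[0,0,0,0],[0,0,0,0],[0,0,0,0]],
], gripper=0.02, squeeze=5)

```text
time: 19.62
ee_pos: [0.4987, -0.3364, 0.1185]
tcp_rot: [-179.4, 0.3, 171.3]
wrist_force: [-4.9, 10.2, 10.7]
opening: 0.027
grasp_force: 21.2
```

Request:
play_rows([
  [[0,0,0,0],[0,0,0,0],[0,0,0,0],[0,0,0,0],[0,0,0,0]],
])

```text
time: 20.03
ee_pos: [0.4987, -0.3363, 0.1185]
tcp_rot: [-179.4, 0.3, 171.3]
wrist_force: [-3.6, 6.3, 11.5]
opening: 0.0269
grasp_force: 19.3
```

Request:
play_rows([
  [[0,0,0,0],[0,0,0,0],[0,0,0,0],[0,0,0,0],[0,0,0,0]],
], gripper=0.04, squeeze=5)

```text
time: 20.45
ee_pos: [0.4987, -0.3365, 0.1174]
tcp_rot: [-179.4, 0.3, 171.3]
wrist_force: [-1.4, 4.5, 8.8]
opening: 0.04
grasp_force: 9.0
```

Request:
play_rows([
  [[0,0,0,0],[0,0,0,0],[0,0,0,0],[0,0,0,0],[0,0,0,0]],
], gripper=0.0, squeeze=5)

```text
time: 20.87
ee_pos: [0.4988, -0.3365, 0.1184]
tcp_rot: [-179.4, 0.3, 171.3]
wrist_force: [-2.8, 6.4, 15.4]
opening: 0.0271
grasp_force: 19.0
```

Request:
play_rows([
  [[0,0,0,0],[0,0,0,0],[0,0,0,0],[0,0,0,0],[0,0,0,0]],
])

```text
time: 21.28
ee_pos: [0.4988, -0.3365, 0.1184]
tcp_rot: [-179.4, 0.3, 171.3]
wrist_force: [-3.8, 6.4, 14.6]
opening: 0.0266
grasp_force: 19.0
```

Request:
play_rows([
  [[0,0,0,0],[0,0,0,0],[0,0,0,0],[0,0,-0.005,0],[0,0,-0.005,0]],
], gripper=0.04)

```text
time: 21.7
ee_pos: [0.4979, -0.3365, 0.1253]
tcp_rot: [-179.4, 0.1, 171.2]
wrist_force: [-0.0, 0.3, -1.0]
opening: 0.04
grasp_force: 9.0
```

Request:
play_rows([
  [[0,0,-0.015,0],[0,0,-0.025,0],[0,0,-0.03,0],[0,0,-0.03,0],[0,0,-0.03,0]],
])

```text
time: 22.12
ee_pos: [0.4974, -0.3351, 0.2561]
tcp_rot: [-179.4, 0.1, 171.2]
wrist_force: [0.3, 0.1, -0.9]
opening: 0.0404
grasp_force: 9.0
```

Request:
play_rows([
  [[0,0,-0.015,0],[0,0,-0.005,0],[0,0,0,0],[0,0,0,0],[0,0,0,0]],
])

```text
time: 22.53
ee_pos: [0.4974, -0.3347, 0.2723]
tcp_rot: [-179.5, -0.1, 171.2]
wrist_force: [0.8, 0.1, -0.9]
opening: 0.0398
grasp_force: 9.0
```

```bash
python3 -c "
from h import *
tilt(); c=bot.camera('wrist'); cv2.imwrite('pics/w3.png',c['img']); s=bot.camera('side'); cv2.imwrite('pics/s3.png',s['img'])
for r in rects(c,(15,120,60),(30,255,255),.01,200): print(r)
a=np.hstack([cv2.resize(c['img'],(400,300)), cv2.resize(s['img'][60:240,230:470],(400,300))]); cv2.imwrite('pics/v3.png',a)"
```

```text
q [-33.72  13.15  23.94 100.65  -0.46 -24.95] p [ 0.4974 -0.3347  0.2723] rpy [-1.7952e+02 -7.0000e-02  1.7123e+02] t 22.53
tool z in arm frame (out,left,up), deg [ 0.14 -0.46] yaw x-axis 171.23
([534, 361], 0.7449, -0.1096, -80.9, 35.0, 31.0)
([608, 243], 0.5996, -0.0259, -1.2, 80.4, 20.7)
([468, 160], 0.4819, -0.1781, 5.8, 78.7, 16.4)
([634, 99], 0.4481, -0.0127, 4.9, 63.0, 15.5)
([510, 27], 0.3575, -0.1317, -86.1, 237.3, 24.1)
```

View pics/v3.png

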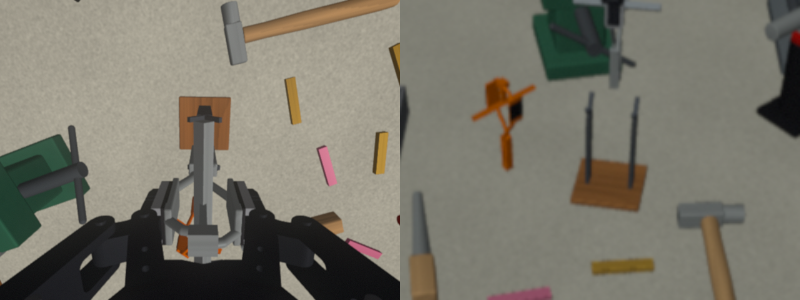

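```bash
cat >> h.py <<'E'
def to(x,y,z,yaw,n=5):
    "tool-axes shift (after turning first) and turn to the goal"
    o=bot.get_obs(); p=o['ee_pos']; cur=o['tcp_rot'][2]; d=(yaw-cur+180)%360-180
    a=np.radians(yaw); dx,dy=x-p[0],y-p[1]
    print('turn rad',round(-np.radians(d),4),'shift',np.round([dx*np.cos(a)+dy*np.sin(a),dx*np.sin(a)-dy*np.cos(a),p[2]-z],4),'grip',round(o['opening'],4),round(float(o['grasp_force']),2))
E
echo ok
```

```text
ok
```

Request:
play_rows([
  [[0,0,0,-0.063],[0,0,0,-0.063],[0,0,0,-0.063],[0,0,0,-0.064],[0,0,0,0]],
], gripper=0.028)

```text
time: 23.05
ee_pos: [0.4975, -0.3347, 0.2732]
tcp_rot: [-179.5, -0.1, -174.1]
wrist_force: [0.3, 0.5, -1.8]
opening: 0.0284
grasp_force: 17.6
```

Request:
play_rows([
  [[0,0.015,0,0],[0,0.025,0,0],[0,0.03,0,0],[0,0.03,0,0],[0,0.03,0,0]],
])

```text
time: 23.47
ee_pos: [0.4841, -0.2043, 0.2721]
tcp_rot: [-179.5, -0.1, -174.4]
wrist_force: [0.4, 0.7, -1.2]
opening: 0.0288
grasp_force: 17.6
```

Request:
play_rows([
  [[0,0.02,0.02,0],[0,0.008,0.02,0],[0,0,0.02,0],[0,0,0.02,0],[0,0,0.01,0]],
])

```text
time: 23.88
ee_pos: [0.4809, -0.1778, 0.1798]
tcp_rot: [-179.5, -0.2, -174.4]
wrist_force: [0.5, -0.5, -1.5]
opening: 0.0281
grasp_force: 17.6
```

```bash
python3 -c "
from h import *
tilt(); c=bot.camera('wrist')
for r in rects(c,(15,120,60),(30,255,255),.01,200): print(r)
to(.4819,-.177,.1,185.75)
cv2.imwrite('pics/w4.png',c['img'])"
```

```text
q [-20.    -0.88  -1.66  89.24  -0.51 -25.65] p [ 0.4809 -0.1778  0.1798] rpy [-179.55   -0.24 -174.35] t 23.88
tool z in arm frame (out,left,up), deg [-0.02 -0.51] yaw x-axis -174.35
([477, 330], 0.576, -0.0242, -1.2, 36.2, 18.7)
([326, 182], 0.4502, -0.1802, 5.8, 15.1, 14.3)
([537, 206], 0.4548, 0.0011, 20.0, 79.6, 18.6)
([395, 70], 0.3605, -0.1346, -84.4, 239.8, 22.7)
turn rad -0.0018 shift [-0.0014  0.0007  0.0788] grip 0.0285 17.64
```

View pics/w4.png

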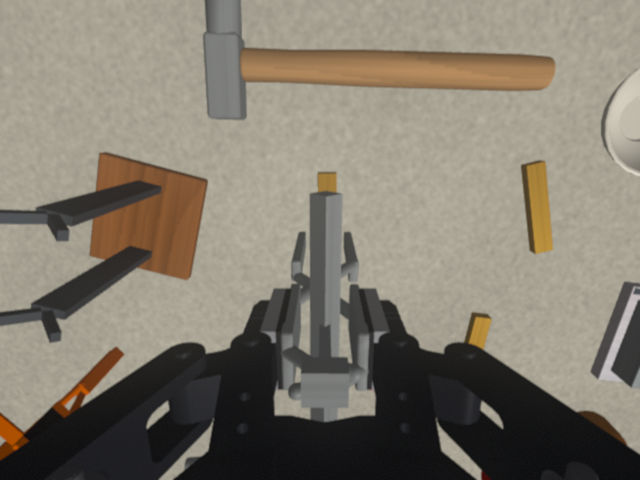

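The bar's near end at (326,182) lies in line with the tweezers pin, so bar A is under the tips. I'm descending.

Request:
play_rows([
  [[-0.001,0.001,0.02,0],[0,0,0.02,0],[0,0,0.018,0],[0,0,0.012,0],[0,0,0.007,0]],
])

```text
time: 24.35
ee_pos: [0.4823, -0.1781, 0.1046]
tcp_rot: [-179.5, -0.1, -174.3]
wrist_force: [0.7, 0.1, -1.4]
opening: 0.0282
grasp_force: 17.6
```

Request:
play_rows([
  [[0,0,0,0],[0,0,0,0],[0,0,0,0],[0,0,0,0],[0,0,0,0]],
], gripper=0.0365)

```text
time: 24.77
ee_pos: [0.4832, -0.1782, 0.1065]
tcp_rot: [-179.4, -0.0, -174.3]
wrist_force: [0.4, 0.5, -1.8]
opening: 0.0369
grasp_force: 11.4
```

Request:
play_rows([
  [[0,0,0,0],[0,0,0,0],[0,0,0,0],[0,0,0,0],[0,0,0,0]],
], gripper=0.0375)

```text
time: 25.18
ee_pos: [0.4827, -0.1781, 0.1056]
tcp_rot: [-179.5, -0.1, -174.3]
wrist_force: [-1.6, 0.2, -1.7]
opening: 0.0374
grasp_force: 10.8
```

Request:
play_rows([
  [[0,0,0,0],[0,0,0,0],[0,0,0,0],[0,0,0,0],[0,0,0,0]],
], gripper=0.038)

```text
time: 25.6
ee_pos: [0.4827, -0.178, 0.1056]
tcp_rot: [-179.5, -0.1, -174.3]
wrist_force: [-0.4, -0.0, -1.8]
opening: 0.0378
grasp_force: 9.6
```

Request:
play_rows([
  [[0,0,0,0],[0,0,0,0],[0,0,0,0],[0,0,0.003,0],[0,0,0.003,0]],
], gripper=0.03)

```text
time: 26.02
ee_pos: [0.4828, -0.1782, 0.0995]
tcp_rot: [-179.5, -0.1, -174.3]
wrist_force: [0.5, 0.8, -0.9]
opening: 0.0303
grasp_force: 16.2
```

Request:
play_rows([
  [[0,0,0,0],[0,0,0,0],[0,0,0,0],[0,0,0,0],[0,0,0,0]],
])

```text
time: 26.43
ee_pos: [0.4828, -0.1782, 0.0997]
tcp_rot: [-179.5, -0.1, -174.3]
wrist_force: [-0.2, -0.4, -1.8]
opening: 0.0304
grasp_force: 16.2
```

Request:
play_rows([
  [[0,0,0,0],[0,0,0,0],[0,0,0,0],[0,0,0,0],[0,0,0,0]],
], gripper=0.0375)

```text
time: 26.85
ee_pos: [0.4827, -0.1781, 0.0996]
tcp_rot: [-179.5, -0.1, -174.3]
wrist_force: [-0.1, -0.5, -1.8]
opening: 0.0376
grasp_force: 10.8
```

Request:
play_rows([
  [[0,0,0,0],[0,0,0,0],[0,0,0,0],[0,0,0,0],[0,0,0,0]],
], gripper=0.038)

```text
time: 27.27
ee_pos: [0.4827, -0.1781, 0.0996]
tcp_rot: [-179.5, -0.1, -174.3]
wrist_force: [-0.0, -0.3, -1.9]
opening: 0.0377
grasp_force: 9.2
```

Request:
play_rows([
  [[0,0,0,0],[0,0,0,0],[0,0,0,0],[0,0,0,0],[0,0,0,0]],
], gripper=0.0383)

```text
time: 27.68
ee_pos: [0.4827, -0.1781, 0.0995]
tcp_rot: [-179.5, -0.1, -174.3]
wrist_force: [-0.4, -0.1, -1.7]
opening: 0.0383
grasp_force: 6.9
```

Request:
play_rows([
  [[0,0,0,0],[0,0,0,0],[0,0,0,0],[0,0,0,0],[0,0,0,0]],
], gripper=0.0385)

```text
time: 28.1
ee_pos: [0.4827, -0.1781, 0.0996]
tcp_rot: [-179.5, -0.1, -174.3]
wrist_force: [-0.2, 0.6, -2.4]
opening: 0.0386
grasp_force: 5.4
```

Request:
play_rows([
  [[0,0,-0.005,0],[0,0,-0.012,0],[0,0,-0.02,0],[0,0,-0.02,0],[0,0,-0.018,0]],
])

```text
time: 28.52
ee_pos: [0.4829, -0.1774, 0.177]
tcp_rot: [-179.4, -0.0, -174.3]
wrist_force: [0.6, 0.0, -2.2]
opening: 0.0386
grasp_force: 5.4
```

Request:
play_rows([
  [[0,0,-0.015,0.04],[0,0,-0.008,0.04],[0,0,0,0.04],[0,0,0,0],[0,0,0,0]],
])

```text
time: 28.93
ee_pos: [0.4828, -0.1772, 0.1983]
tcp_rot: [-179.5, 0.0, 178.9]
wrist_force: [0.0, 0.1, -2.3]
opening: 0.0385
grasp_force: 5.4
```

```bash
python3 -c "
from h import *
tilt(); to(.565,.158,.2,178.8); s=bot.camera('side'); c=bot.camera('wrist')
cv2.imwrite('pics/v5.png',np.hstack([cv2.resize(c['img'],(400,300)), cv2.resize(s['img'][80:260,270:510],(400,300))]))"
```

```text
q [-19.87  -0.69   0.58  91.07  -0.51 -18.8 ] p [ 0.4828 -0.1772  0.1983] rpy [-1.7946e+02  2.0000e-02  1.7892e+02] t 28.93
tool z in arm frame (out,left,up), deg [ 0.2  -0.51] yaw x-axis 178.92
turn rad 0.0022 shift [-0.0751  0.3369 -0.0017] grip 0.0385 5.42
```

View pics/v5.png

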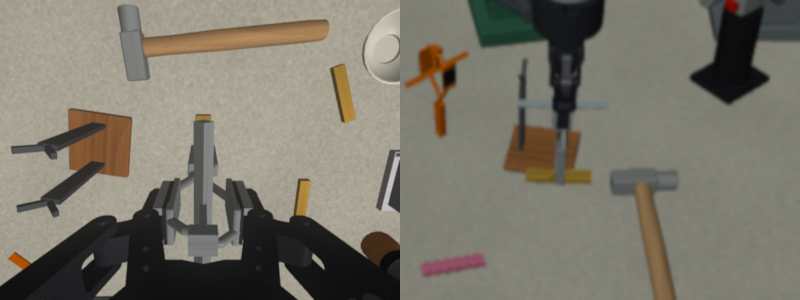

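The bar hangs level in the tips (side view inset, 558,176). I'm carrying it to the gauge.

Request:
play_rows([
  [[-0.0045,0.02,0,0],[-0.0078,0.035,0,0],[-0.0078,0.035,0,0],[-0.0078,0.035,0,0],[-0.0078,0.035,0,0]],
])

```text
time: 29.45
ee_pos: [0.5215, -0.0165, 0.196]
tcp_rot: [-179.5, -0.0, 178.9]
wrist_force: [0.6, -1.2, -2.5]
opening: 0.0383
grasp_force: 4.5
```

Request:
play_rows([
  [[-0.0078,0.035,0,0],[-0.0078,0.035,0,0],[-0.0078,0.035,0,0],[-0.0078,0.035,0,0],[-0.006,0.027,0,0]],
])

```text
time: 29.87
ee_pos: [0.5622, 0.1509, 0.1941]
tcp_rot: [-179.5, -0.0, 179.0]
wrist_force: [-0.3, -0.5, -2.7]
opening: 0.0385
grasp_force: 4.5
```

Request:
play_rows([
  [[-0.0022,0.01,0,0],[0,0,0,0],[0,0,0,0],[0,0,0,0],[0,0,0,0]],
])

```text
time: 30.28
ee_pos: [0.5645, 0.1569, 0.1947]
tcp_rot: [-179.5, -0.0, 178.8]
wrist_force: [0.2, -0.5, -3.7]
opening: 0.0385
grasp_force: 4.5
```

```bash
python3 -c "
from h import *
tilt(); to(.565,.158,.1125,178.8); c=bot.camera('wrist')
for r in rects(c,(15,120,60),(30,255,255),.01,150): print(r)
cv2.imwrite('pics/w6.png',c['img'])"
```

```text
q [15.79  9.52 11.01 91.66 -0.52 17.01] p [0.5645 0.1569 0.1947] rpy [-1.7946e+02 -1.0000e-02  1.7878e+02] t 30.28
tool z in arm frame (out,left,up), deg [-0.17 -0.52] yaw x-axis 178.78
turn rad -0.0003 shift [-0.0005  0.0011  0.0822] grip 0.0385 4.49
([44, 383], 0.7437, -0.1417, -76.7, 98.0, 38.2)
([138, 251], 0.6, -0.0194, -1.3, 78.1, 19.0)
([324, 186], 0.5403, 0.1559, 88.9, 20.4, 8.0)
([152, 53], 0.4316, 0.0205, 19.9, 80.4, 17.2)
```

View pics/w6.png

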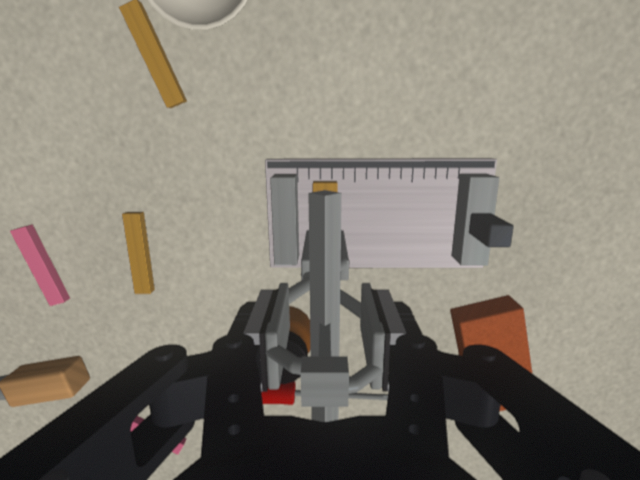

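The wrist view shows the carried bar's end at (324,186) over the bed, clear of the fixed jaw's face at about 297. The bar at (152,53) has been knocked to (0.4316, 0.0205). I'm lowering the first bar.

Request:
play_rows([
  [[-0.0005,0.001,0.012,0],[0,0,0.02,0],[0,0,0.02,0],[0,0,0.018,0],[0,0,0.007,0]],
])

```text
time: 30.75
ee_pos: [0.5637, 0.1576, 0.1139]
tcp_rot: [-179.4, -0.2, 178.8]
wrist_force: [0.1, -0.0, -2.8]
opening: 0.0383
grasp_force: 4.5
```

Request:
play_rows([
  [[0,0,0.001,0],[0,0,0,0],[0,0,0,0],[0,0,0,0],[0,0,0,0]],
])

```text
time: 31.17
ee_pos: [0.5656, 0.1586, 0.1175]
tcp_rot: [-179.5, 0.1, 178.9]
wrist_force: [0.4, 0.3, -2.4]
opening: 0.0385
grasp_force: 4.5
```

Request:
play_rows([
  [[0,0,0.002,0],[0,0,0.002,0],[0,0,0.001,0],[0,0,0,0],[0,0,0,0]],
])

```text
time: 31.58
ee_pos: [0.5653, 0.1585, 0.1119]
tcp_rot: [-179.5, 0.0, 178.9]
wrist_force: [0.5, -0.3, 1.8]
opening: 0.0387
grasp_force: 4.9
```

Request:
play_rows([
  [[0,0,0.001,0],[0,0,0,0],[0,0,0,0],[0,0,0,0],[0,0,0,0]],
])

```text
time: 32.0
ee_pos: [0.5653, 0.1585, 0.1109]
tcp_rot: [-179.5, 0.0, 178.9]
wrist_force: [-0.0, -0.1, 5.1]
opening: 0.0385
grasp_force: 5.1
```

Request:
play_rows([
  [[0,0,-0.001,0],[0,0,-0.001,0],[0,0,0,0],[0,0,0,0],[0,0,0,0]],
], gripper=0.029)

```text
time: 32.42
ee_pos: [0.5648, 0.1584, 0.1119]
tcp_rot: [-179.5, -0.1, 178.9]
wrist_force: [-0.7, 0.1, -0.3]
opening: 0.0294
grasp_force: 16.9
```

Request:
play_rows([
  [[0,0,-0.01,0],[0,0,-0.02,0],[0,0,-0.02,0],[0,0,-0.015,0],[0,0,0,0]],
])

```text
time: 32.83
ee_pos: [0.5662, 0.1594, 0.1815]
tcp_rot: [-179.6, 0.3, 178.9]
wrist_force: [0.0, 0.3, -0.0]
opening: 0.0295
grasp_force: 16.8
```

```bash
python3 -c "
from h import *
tilt(); c=bot.camera('wrist')
for r in rects(c,(15,120,60),(30,255,255),.01,150): print(r)
to(.6,-.0215,.19,179.7);to(.4316,.0205,.18,199.9)
cv2.imwrite('pics/w7.png',c['img'])"
```

```text
q [15.97  9.39  9.41 89.9  -0.5  17.11] p [0.5662 0.1594 0.1815] rpy [-179.56    0.26  178.86] t 32.83
tool z in arm frame (out,left,up), deg [ 0.12 -0.5 ] yaw x-axis 178.86
([34, 388], 0.7417, -0.1403, -78.7, 93.7, 41.5)
([127, 253], 0.6002, -0.0193, -1.3, 79.2, 19.3)
([323, 179], 0.535, 0.1581, -1.0, 17.6, 14.4)
([141, 48], 0.4331, 0.0211, 19.8, 77.6, 17.5)
turn rad -0.0147 shift [-0.0351 -0.1806 -0.0107] grip 0.0296 16.84
turn rad -0.3672 shift [ 0.1735 -0.0848 -0.0007] grip 0.0296 16.84
```

Request:
play_rows([
  [[-0.0037,-0.02,0,-0.02],[-0.0065,-0.035,0,0],[-0.0065,-0.035,0,0],[-0.0065,-0.035,0,0],[-0.0065,-0.035,0,0]],
])

```text
time: 33.3
ee_pos: [0.594, -0.0024, 0.1776]
tcp_rot: [-179.5, -0.1, -180.0]
wrist_force: [1.0, -0.5, -1.3]
opening: 0.0294
grasp_force: 16.8
```

Request:
play_rows([
  [[-0.003,-0.017,0,0],[-0.001,-0.005,0,0],[0,0,0,0],[0,0,0,0],[0,0,0,0]],
])

```text
time: 33.72
ee_pos: [0.5981, -0.0219, 0.1786]
tcp_rot: [-179.5, -0.1, -179.9]
wrist_force: [0.7, -0.6, -1.0]
opening: 0.0295
grasp_force: 16.8
```

```bash
python3 -c "
from h import *
tilt(); to(.6005,-.0228,.0995,180); c=bot.camera('wrist')
for r in rects(c,(15,120,60),(30,255,255),.01,100): print(r)"
```

```text
q [-1.85 10.98 10.92 89.99 -0.51 -1.91] p [ 0.5981 -0.0219  0.1786] rpy [-1.7949e+02 -7.0000e-02 -1.7994e+02] t 33.72
tool z in arm frame (out,left,up), deg [-0.05 -0.51] yaw x-axis -179.94
turn rad 0.0011 shift [-0.0024 -0.0009  0.0791] grip 0.0295 16.85
([468, 305], 0.6836, 0.108, -33.6, 51.3, 27.5)
([326, 182], 0.5677, -0.0215, -89.8, 14.3, 13.4)
([548, 177], 0.5656, 0.162, -1.3, 81.7, 20.2)
([388, 25], 0.4508, 0.0247, 19.8, 40.2, 16.2)
```

Request:
play_rows([
  [[-0.0025,0,0.012,0],[0,0,0.02,0],[0,0,0.02,0],[0,0,0.02,0],[0,0,0.0095,0]],
])

```text
time: 34.18
ee_pos: [0.6006, -0.0232, 0.0957]
tcp_rot: [-179.4, -0.1, -179.9]
wrist_force: [-0.7, -1.6, 27.9]
opening: 0.0293
grasp_force: 19.0
```

Request:
play_rows([
  [[0,0,0,0],[0,0,0,0],[0,0,0,0],[0,0,0,0],[0,0,0,0]],
])

```text
time: 34.6
ee_pos: [0.6009, -0.0236, 0.0976]
tcp_rot: [-179.5, -0.0, -180.0]
wrist_force: [0.3, 0.1, -1.6]
opening: 0.0292
grasp_force: 16.9
```

Request:
play_rows([
  [[0,0,0,0],[0,0,0,0],[0,0,0,0],[0,0,0,0],[0,0,0,0]],
], gripper=0.0375)

```text
time: 35.02
ee_pos: [0.6009, -0.0237, 0.0976]
tcp_rot: [-179.5, -0.0, -180.0]
wrist_force: [-0.1, 0.6, -1.9]
opening: 0.0375
grasp_force: 10.4
```

Request:
play_rows([
  [[0,0,0,0],[0,0,0,0],[0,0,0,0],[0,0,0,0],[0,0,0,0]],
], gripper=0.0383)

```text
time: 35.43
ee_pos: [0.6008, -0.0238, 0.0975]
tcp_rot: [-179.5, -0.0, 180.0]
wrist_force: [-0.4, 0.8, -1.8]
opening: 0.0382
grasp_force: 6.2
```

Request:
play_rows([
  [[0,0,0,0],[0,0,0,0],[0,0,0,0],[0,0,0,0],[0,0,0,0]],
], gripper=0.0385)

```text
time: 35.85
ee_pos: [0.6008, -0.0238, 0.0976]
tcp_rot: [-179.5, -0.0, -180.0]
wrist_force: [-0.5, -1.0, -2.6]
opening: 0.0388
grasp_force: 4.6
```

Request:
play_rows([
  [[0,0,-0.005,0],[0,0,-0.01,0],[0,0,-0.015,0],[0,0,-0.015,0],[0,0,-0.005,0]],
])

```text
time: 36.27
ee_pos: [0.6018, -0.0233, 0.151]
tcp_rot: [-179.5, 0.2, -180.0]
wrist_force: [-0.1, -0.6, -1.4]
opening: 0.0384
grasp_force: 4.6
```

Request:
play_rows([
  [[0,0,-0.01,0],[0,0,-0.02,0],[0,0,-0.015,0],[0,0,-0.005,0],[0,0,0,0]],
])

```text
time: 36.68
ee_pos: [0.6015, -0.0228, 0.199]
tcp_rot: [-179.5, 0.1, -180.0]
wrist_force: [-0.4, 0.3, -2.2]
opening: 0.0387
grasp_force: 4.6
```

```bash
python3 -c "
from h import *
tilt(); to(.565,.190,.2,178.8); s=bot.camera('side'); c=bot.camera('wrist')
cv2.imwrite('pics/v8.png',np.hstack([cv2.resize(c['img'],(400,300)), cv2.resize(s['img'][100:340,180:500],(400,300))]))"
```

```text
q [-1.92 11.54 13.82 92.16 -0.53 -1.92] p [ 0.6015 -0.0228  0.199 ] rpy [-1.7946e+02  1.0000e-01 -1.8000e+02] t 36.68
tool z in arm frame (out,left,up), deg [ 0.12 -0.53] yaw x-axis -180.0
turn rad 0.021 shift [ 0.0409  0.212  -0.001 ] grip 0.0387 4.6
```

View pics/v8.png

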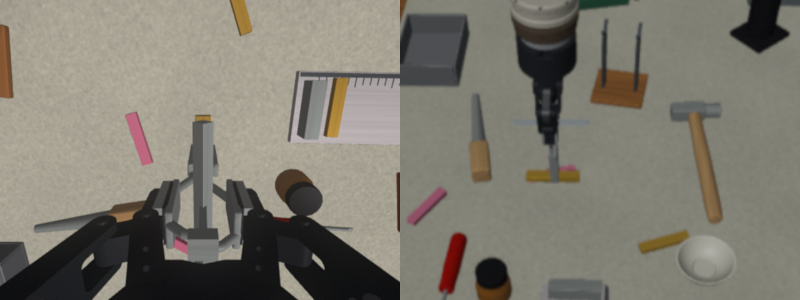

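Bar C hangs level (inset at 552,176), and bar A lies on the bed next to the fixed jaw. I'm carrying C over.

Request:
play_rows([
  [[0.004,0.02,0,0.021],[0.0067,0.035,0,0],[0.0067,0.035,0,0],[0.0067,0.035,0,0],[0.0067,0.035,0,0]],
])

```text
time: 37.2
ee_pos: [0.5721, 0.1389, 0.1946]
tcp_rot: [-179.4, -0.1, 178.8]
wrist_force: [-0.4, -0.2, -2.5]
opening: 0.0385
grasp_force: 4.6
```

Request:
play_rows([
  [[0.0067,0.035,0,0],[0.003,0.015,0,0],[0.0005,0.003,0,0],[0,0,0,0],[0,0,0,0]],
])

```text
time: 37.62
ee_pos: [0.5638, 0.1903, 0.1948]
tcp_rot: [-179.4, -0.1, 178.8]
wrist_force: [-0.4, 0.8, -3.6]
opening: 0.0385
grasp_force: 4.6
```

```bash
python3 -c "
from h import *
tilt(); to(.565,.191,.116,178.8); c=bot.camera('wrist')
for r in rects(c,(15,120,60),(30,255,255),.022,150): print(r)"
```

```text
q [18.9  10.92 12.63 91.98 -0.52 20.1 ] p [0.5638 0.1903 0.1948] rpy [-1.7942e+02 -8.0000e-02  1.7880e+02] t 37.62
tool z in arm frame (out,left,up), deg [-0.27 -0.52] yaw x-axis 178.8
turn rad 0.0 shift [-0.0012  0.0007  0.0788] grip 0.0385 4.58
([25, 381], 0.7312, -0.1184, -74.6, 73.8, 37.3)
([289, 215], 0.5637, 0.1585, -1.0, 77.7, 15.3)
([112, 55], 0.4341, 0.0275, 19.6, 77.1, 17.5)
```

Request:
play_rows([
  [[-0.001,0.0007,0.012,0],[0,0,0.02,0],[0,0,0.02,0],[0,0,0.015,0],[0,0,0.007,0]],
])

```text
time: 38.08
ee_pos: [0.5641, 0.1894, 0.1182]
tcp_rot: [-179.4, -0.2, 178.7]
wrist_force: [0.0, -0.5, -3.1]
opening: 0.0386
grasp_force: 4.6
```

Request:
play_rows([
  [[0,0,0.003,0],[0,0,0.001,0],[0,0,0,0],[0,0,0,0],[0,0,0,0]],
])

```text
time: 38.5
ee_pos: [0.5654, 0.191, 0.1186]
tcp_rot: [-179.5, 0.1, 178.8]
wrist_force: [-0.7, -0.0, -2.9]
opening: 0.0387
grasp_force: 4.6
```

Request:
play_rows([
  [[0,0,0.002,0],[0,0,0.001,0],[0,0,0.001,0],[0,0,0,0],[0,0,0,0]],
])

```text
time: 38.92
ee_pos: [0.5649, 0.1908, 0.1135]
tcp_rot: [-179.5, -0.0, 178.8]
wrist_force: [-0.5, -0.1, -3.2]
opening: 0.0383
grasp_force: 4.6
```

Request:
play_rows([
  [[0,0,0.002,0],[0,0,0.001,0],[0,0,0,0],[0,0,0,0],[0,0,0,0]],
])

```text
time: 39.33
ee_pos: [0.565, 0.1908, 0.1107]
tcp_rot: [-179.5, -0.0, 178.8]
wrist_force: [-0.1, 0.6, -0.8]
opening: 0.0386
grasp_force: 4.7
```

Request:
play_rows([
  [[0,0,0.001,0],[0,0,0,0],[0,0,0,0],[0,0,0,0],[0,0,0,0]],
])

```text
time: 39.75
ee_pos: [0.5651, 0.1908, 0.1101]
tcp_rot: [-179.5, 0.0, 178.8]
wrist_force: [-0.4, -0.5, 4.8]
opening: 0.0386
grasp_force: 5.2
```

Request:
play_rows([
  [[0,0,-0.001,0],[0,0,-0.001,0],[0,0,0,0],[0,0,0,0],[0,0,0,0]],
], gripper=0.029)

```text
time: 40.17
ee_pos: [0.5648, 0.1907, 0.1113]
tcp_rot: [-179.5, -0.0, 178.8]
wrist_force: [0.1, 0.4, -2.0]
opening: 0.0294
grasp_force: 16.8
```

Request:
play_rows([
  [[0,0,-0.01,0],[0,0,-0.02,0],[0,0,-0.02,0],[0,0,-0.015,0],[0,0,0,0]],
])

```text
time: 40.58
ee_pos: [0.5661, 0.1918, 0.1809]
tcp_rot: [-179.6, 0.3, 178.8]
wrist_force: [-0.3, 0.1, -1.9]
opening: 0.0293
grasp_force: 16.8
```

```bash
python3 -c "
from h import *
tilt(); c=bot.camera('wrist')
for r in rects(c,(15,120,60),(30,255,255),.01,150): print(r)
c=bot.camera('top');print('top')
for r in rects(c,(15,120,60),(30,255,255),.01,50): 
  if r[3] and r[5]<25 and r[4]<100:print(r)
to(.4335,.021,.18,199.8)"
```

```text
q [18.95 10.72 10.86 90.03 -0.5  20.15] p [0.5661 0.1918 0.1809] rpy [-179.57    0.27  178.8 ] t 40.58
tool z in arm frame (out,left,up), deg [ 0.11 -0.5 ] yaw x-axis 178.8
([19, 385], 0.7386, -0.1226, -73.1, 62.1, 38.3)
([323, 180], 0.5357, 0.1905, -1.1, 17.6, 14.4)
([285, 214], 0.5667, 0.1573, -1.0, 80.9, 16.5)
([98, 48], 0.4329, 0.0214, 19.5, 78.6, 18.5)
top
([293, 289], 0.4306, 0.0183, 20.3, 77.9, 15.0)
([222, 242], 0.5435, 0.1927, 1.3, 36.1, 14.4)
([236, 233], 0.5645, 0.1595, 1.2, 77.2, 14.4)
turn rad -0.3665 shift [ 0.1817 -0.1158 -0.003 ] grip 0.0292 16.85
```

Request:
play_rows([
  [[0,0,0,-0.08],[0,0,0,-0.11],[0,0,0,-0.11],[0,0,0,-0.07],[0.012,-0.0075,0,0]],
])

```text
time: 41.1
ee_pos: [0.5563, 0.1811, 0.1745]
tcp_rot: [-179.5, -0.3, -159.7]
wrist_force: [-0.2, 0.2, -1.2]
opening: 0.0294
grasp_force: 16.8
```

Request:
play_rows([
  [[0.03,-0.019,0,0],[0.033,-0.021,0,0],[0.033,-0.021,0,0],[0.033,-0.021,0,0],[0.03,-0.019,0,0]],
])

```text
time: 41.52
ee_pos: [0.4392, 0.0297, 0.1766]
tcp_rot: [-179.5, -0.3, -160.0]
wrist_force: [0.2, -0.8, -0.8]
opening: 0.0292
grasp_force: 16.8
```

Request:
play_rows([
  [[0.0141,-0.008,0,0],[0,0,0,0],[0,0,0,0],[0,0,0,0],[0,0,0,0]],
])

```text
time: 41.93
ee_pos: [0.4311, 0.0192, 0.1777]
tcp_rot: [-179.5, -0.3, -160.0]
wrist_force: [0.3, -0.3, -1.7]
opening: 0.0296
grasp_force: 16.9
```

```bash
python3 -c "
from h import *
tilt(); c=bot.camera('wrist')
for r in rects(c,(15,120,60),(30,255,255),.01,80): print(r)
to(.432,.019,.0976,200)
cv2.imwrite('pics/w9.png',c['img'])"
```

```text
q [  2.89 -11.88 -11.91  90.07  -0.52 -17.15] p [0.4311 0.0192 0.1777] rpy [-179.53   -0.25 -159.96] t 41.93
tool z in arm frame (out,left,up), deg [-0.1  -0.52] yaw x-axis -159.96
([555, 203], 0.3525, 0.1977, -72.8, 106.1, 32.5)
([325, 181], 0.4017, 0.0082, 20.1, 15.8, 14.3)
([162, 64], 0.362, -0.1418, -87.2, 241.0, 21.0)
turn rad 0.001 shift [-0.0007 -0.0005  0.0801] grip 0.0291 16.85
```

View pics/w9.png

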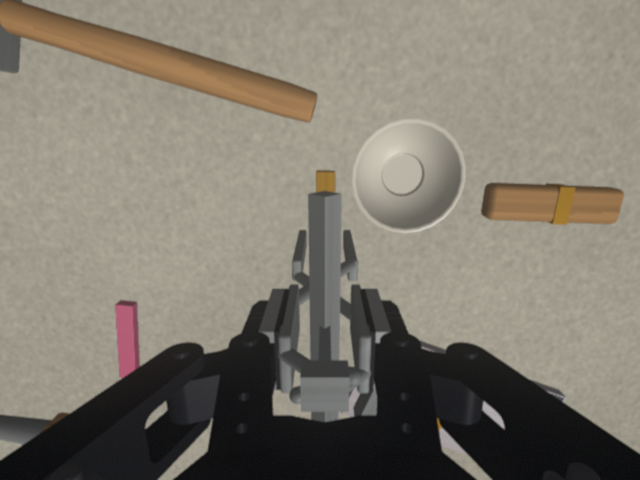

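The bar's end at (326,181) is in line with the pin and clear of the dish at (408,176). I'm descending more softly at the end this time.

Request:
play_rows([
  [[0,0,0.012,0],[0,0,0.02,0],[0,0,0.02,0],[0,0,0.013,0],[0,0,0.006,0]],
])

```text
time: 42.4
ee_pos: [0.4298, 0.0183, 0.1042]
tcp_rot: [-179.6, -0.4, -160.0]
wrist_force: [0.1, 0.5, -2.2]
opening: 0.0294
grasp_force: 16.9
```

Request:
play_rows([
  [[0,0,0.003,0],[0,0,0.001,0],[0,0,0,0],[0,0,0,0],[0,0,0,0]],
])

```text
time: 42.82
ee_pos: [0.4313, 0.018, 0.104]
tcp_rot: [-179.5, -0.1, -160.0]
wrist_force: [0.2, -0.4, -2.1]
opening: 0.0294
grasp_force: 16.9
```

Request:
play_rows([
  [[0,0,0.002,0],[0,0,0.002,0],[0,0,0.001,0],[0,0,0,0],[0,0,0,0]],
])

```text
time: 43.23
ee_pos: [0.4307, 0.0179, 0.0982]
tcp_rot: [-179.5, -0.2, -160.0]
wrist_force: [0.2, 0.7, -1.7]
opening: 0.029
grasp_force: 16.9
```

Request:
play_rows([
  [[0,0,0.0008,0],[0,0,0,0],[0,0,0,0],[0,0,0,0],[0,0,0,0]],
])

```text
time: 43.65
ee_pos: [0.4308, 0.0179, 0.0975]
tcp_rot: [-179.5, -0.2, -160.0]
wrist_force: [-0.3, -0.0, -2.1]
opening: 0.0298
grasp_force: 16.9
```

Request:
play_rows([
  [[0,0,0,0],[0,0,0,0],[0,0,0,0],[0,0,0,0],[0,0,0,0]],
], gripper=0.0375)

```text
time: 44.07
ee_pos: [0.4308, 0.0179, 0.0975]
tcp_rot: [-179.5, -0.2, -160.0]
wrist_force: [-0.8, 1.0, -1.4]
opening: 0.0375
grasp_force: 10.5
```

Request:
play_rows([
  [[0,0,0,0],[0,0,0,0],[0,0,0,0],[0,0,0,0],[0,0,0,0]],
], gripper=0.0383)

```text
time: 44.48
ee_pos: [0.4308, 0.0179, 0.0974]
tcp_rot: [-179.5, -0.2, -160.0]
wrist_force: [0.1, -0.3, -3.3]
opening: 0.0382
grasp_force: 6.0
```

Request:
play_rows([
  [[0,0,0,0],[0,0,0,0],[0,0,0,0],[0,0,0,0],[0,0,0,0]],
], gripper=0.0385)

```text
time: 44.9
ee_pos: [0.4308, 0.0179, 0.0975]
tcp_rot: [-179.5, -0.2, -160.0]
wrist_force: [0.1, 0.1, -1.8]
opening: 0.0386
grasp_force: 4.4
```

Request:
play_rows([
  [[0,0,-0.005,0],[0,0,-0.012,0],[0,0,-0.02,0],[0,0,-0.02,0],[0,0,-0.02,0]],
])

```text
time: 45.32
ee_pos: [0.4308, 0.0186, 0.1765]
tcp_rot: [-179.5, -0.2, -160.0]
wrist_force: [1.0, 1.1, -2.7]
opening: 0.0386
grasp_force: 4.4
```

Request:
play_rows([
  [[0,0,-0.015,0.05],[0,0,-0.008,0.09],[0,0,0,0.1],[0,0,0,0.08],[0,0,0,0.05]],
])

```text
time: 45.73
ee_pos: [0.4311, 0.0188, 0.1989]
tcp_rot: [-179.5, 0.1, 178.5]
wrist_force: [0.3, -0.6, -2.6]
opening: 0.0386
grasp_force: 4.4
```

Request:
play_rows([
  [[0,0,0,0],[0,0,0,0],[0,0,0,0],[0,0,0,0],[0,0,0,0]],
])

```text
time: 46.15
ee_pos: [0.4308, 0.0188, 0.1976]
tcp_rot: [-179.5, -0.0, 178.8]
wrist_force: [-0.4, 0.9, -3.5]
opening: 0.0385
grasp_force: 4.4
```

```bash
python3 -c "
from h import *
tilt(); to(.564,.223,.2,178.8)"
```

```text
q [  2.85 -11.74  -9.58  92.2   -0.53   4.  ] p [0.4308 0.0188 0.1976] rpy [-1.7947e+02 -1.0000e-02  1.7884e+02] t 46.15
tool z in arm frame (out,left,up), deg [-0.05 -0.53] yaw x-axis 178.84
turn rad 0.0008 shift [-0.1288  0.207  -0.0024] grip 0.0385 4.44
```

Request:
play_rows([
  [[-0.0093,0.015,0,0],[-0.0187,0.03,0,0],[-0.0187,0.03,0,0],[-0.0187,0.03,0,0],[-0.0187,0.03,0,0]],
])

```text
time: 46.57
ee_pos: [0.5185, 0.1535, 0.1962]
tcp_rot: [-179.5, -0.0, 178.8]
wrist_force: [0.6, -1.4, -1.7]
opening: 0.0386
grasp_force: 4.4
```

Request:
play_rows([
  [[-0.0187,0.03,0,0],[-0.0187,0.03,0,0],[-0.006,0.01,0,0],[-0.0013,0.002,0,0],[0,0,0,0]],
])

```text
time: 46.98
ee_pos: [0.5639, 0.2235, 0.1947]
tcp_rot: [-179.4, -0.1, 178.9]
wrist_force: [0.1, -0.6, -2.2]
opening: 0.0386
grasp_force: 4.5
```

```bash
python3 -c "
from h import *
tilt(); to(.564,.223,.11,178.8); c=bot.camera('wrist')
for r in rects(c,(15,120,60),(30,255,255),.022,80): print(r)"
```

```text
q [21.85 12.6  14.58 92.29 -0.49 22.97] p [0.5639 0.2235 0.1947] rpy [-1.7943e+02 -1.0000e-01  1.7888e+02] t 46.98
tool z in arm frame (out,left,up), deg [-0.31 -0.49] yaw x-axis 178.88
turn rad 0.0014 shift [-0.0001 -0.0005  0.0847] grip 0.0386 4.48
([9, 377], 0.7277, -0.0957, -15.3, 49.4, 25.6)
([212, 323], 0.6672, 0.112, -75.6, 44.9, 10.6)
([324, 188], 0.5394, 0.2224, 89.0, 19.6, 4.3)
([288, 216], 0.5647, 0.1907, -1.1, 77.8, 15.3)
([252, 215], 0.5637, 0.159, -1.0, 78.7, 16.1)
```

Request:
play_rows([
  [[0,0,0.012,0],[0,0,0.02,0],[0,0,0.02,0],[0,0,0.015,0],[0,0,0.007,0]],
])

```text
time: 47.45
ee_pos: [0.5627, 0.2207, 0.1199]
tcp_rot: [-179.4, -0.1, 178.7]
wrist_force: [-0.6, -0.8, -3.1]
opening: 0.0386
grasp_force: 4.4
```

Request:
play_rows([
  [[0,0,0.005,0],[0,0,0.002,0],[0,0,0,0],[0,0,0,0],[0,0,0,0]],
])

```text
time: 47.87
ee_pos: [0.5643, 0.2224, 0.1156]
tcp_rot: [-179.5, 0.1, 178.8]
wrist_force: [0.3, 0.6, -3.2]
opening: 0.0383
grasp_force: 4.5
```

Request:
play_rows([
  [[0,0,0.002,0],[0,0,0.001,0],[0,0,0,0],[0,0,0,0],[0,0,0,0]],
])

```text
time: 48.28
ee_pos: [0.564, 0.2223, 0.1116]
tcp_rot: [-179.5, -0.0, 178.8]
wrist_force: [0.2, 0.6, -1.7]
opening: 0.0387
grasp_force: 4.5
```

Request:
play_rows([
  [[0,0,0.0015,0],[0,0,0,0],[0,0,0,0],[0,0,0,0],[0,0,0,0]],
])

```text
time: 48.7
ee_pos: [0.5641, 0.2223, 0.1103]
tcp_rot: [-179.5, 0.0, 178.8]
wrist_force: [-0.4, 1.0, 0.2]
opening: 0.0384
grasp_force: 4.8
```

Request:
play_rows([
  [[0,0,0.0007,0],[0,0,0,0],[0,0,0,0],[0,0,0,0],[0,0,0,0]],
])

```text
time: 49.12
ee_pos: [0.5641, 0.2223, 0.1097]
tcp_rot: [-179.5, 0.0, 178.8]
wrist_force: [0.6, -0.5, 4.7]
opening: 0.0385
grasp_force: 5.1
```

Request:
play_rows([
  [[0,0,-0.001,0],[0,0,-0.001,0],[0,0,0,0],[0,0,0,0],[0,0,0,0]],
], gripper=0.029)

```text
time: 49.53
ee_pos: [0.5637, 0.2222, 0.1107]
tcp_rot: [-179.5, -0.1, 178.8]
wrist_force: [-0.1, -0.2, -2.3]
opening: 0.0292
grasp_force: 16.8
```

Request:
play_rows([
  [[0,0,-0.01,0],[0,0,-0.02,0],[0,0,-0.03,0],[0,0,-0.03,0],[0,0,-0.03,0]],
])

```text
time: 49.95
ee_pos: [0.5636, 0.2233, 0.2333]
tcp_rot: [-179.5, -0.0, 178.8]
wrist_force: [0.1, 0.2, -1.9]
opening: 0.0294
grasp_force: 16.8
```

Request:
play_rows([
  [[0,0,-0.03,0],[0,0,-0.02,0],[0,0,-0.01,0],[0,0,0,0],[0,0,0,0]],
], gripper=0.038)

```text
time: 50.37
ee_pos: [0.5642, 0.224, 0.2918]
tcp_rot: [-179.5, 0.0, 178.8]
wrist_force: [-0.5, -0.3, -0.9]
opening: 0.0382
grasp_force: 10.4
```

```bash
python3 -c "
from h import *
tilt(); to(.4974,-.3347,.285,178.8); c=bot.camera('wrist')
for r in rects(c,(15,120,60),(30,255,255),.022,80): print(r)"
```

```text
q [ 21.88  15.5   29.   103.67  -0.48  23.09] p [0.5642 0.224  0.2918] rpy [-1.7949e+02  4.0000e-02  1.7880e+02] t 50.37
tool z in arm frame (out,left,up), deg [-0.16 -0.48] yaw x-axis 178.8
turn rad -0.0 shift [ 0.0551 -0.56    0.0068] grip 0.0382 10.38
([42, 336], 0.7374, -0.1397, -80.8, 71.8, 27.8)
([324, 176], 0.5418, 0.2218, -1.1, 30.7, 13.4)
([296, 196], 0.5649, 0.1906, -0.8, 78.2, 14.9)
([268, 196], 0.5637, 0.1588, -1.1, 77.1, 15.5)
([262, 4], 0.3761, 0.1673, 88.7, 40.0, 11.2)
([23, 2], 0.3682, -0.0671, 88.7, 51.7, 6.0)
```

Request:
play_rows([
  [[0.002,-0.02,0,0],[0.0039,-0.04,0,0],[0.0039,-0.04,0,0],[0.0039,-0.04,0,0],[0.0039,-0.04,0,0]],
])

```text
time: 50.83
ee_pos: [0.5416, 0.0428, 0.2915]
tcp_rot: [-179.5, -0.1, 178.8]
wrist_force: [1.3, -0.5, -0.9]
opening: 0.0381
grasp_force: 10.4
```

Request:
play_rows([
  [[0.0039,-0.04,0,0],[0.0039,-0.04,0,0],[0.0039,-0.04,0,0],[0.0039,-0.04,0,0],[0.0039,-0.04,0,0]],
])

```text
time: 51.25
ee_pos: [0.5178, -0.1569, 0.2936]
tcp_rot: [-179.5, -0.1, 178.8]
wrist_force: [0.2, -0.4, -0.8]
opening: 0.0382
grasp_force: 10.4
```

Request:
play_rows([
  [[0.0039,-0.04,0,0],[0.0039,-0.04,0,0],[0.0039,-0.04,0,0],[0.0039,-0.04,0,0],[0.0015,-0.015,0,0]],
])

```text
time: 51.67
ee_pos: [0.4966, -0.3339, 0.2943]
tcp_rot: [-179.5, -0.2, 178.6]
wrist_force: [0.6, 0.8, -2.1]
opening: 0.0379
grasp_force: 10.4
```

Request:
play_rows([
  [[0.0009,-0.005,0,0.04],[0,0,0,0.05],[0,0,0,0.0426],[0,0,0,0],[0,0,0,0]],
])

```text
time: 52.08
ee_pos: [0.497, -0.3344, 0.2956]
tcp_rot: [-179.5, -0.0, 171.3]
wrist_force: [0.8, 0.2, -1.0]
opening: 0.0379
grasp_force: 10.4
```

```bash
python3 -c "
from h import *
tilt(); to(.4974,-.3347,.118,171.2)
c=bot.camera('top')
for r in rects(c,(15,120,60),(30,255,255),.01,50): 
  if r[5]<25 and r[4]<100:print(r)
w=bot.camera('wrist'); cv2.imwrite('pics/v10.png',np.hstack([cv2.resize(w['img'],(400,300)),cv2.resize(c['img'],(400,300))]))"
```

```text
q [-33.72  14.05  27.68 103.45  -0.45 -25.01] p [ 0.497  -0.3344  0.2956] rpy [-1.7951e+02 -3.0000e-02  1.7129e+02] t 52.08
tool z in arm frame (out,left,up), deg [ 0.18 -0.45] yaw x-axis 171.29
turn rad 0.0015 shift [-0.0004 -0.0002  0.1776] grip 0.0379 10.38
([236, 233], 0.5645, 0.1595, 1.2, 77.3, 14.4)
([222, 233], 0.5641, 0.1917, -1.3, 77.7, 15.1)
([209, 232], 0.5649, 0.2235, -0.9, 79.8, 15.5)
```

View pics/v10.png

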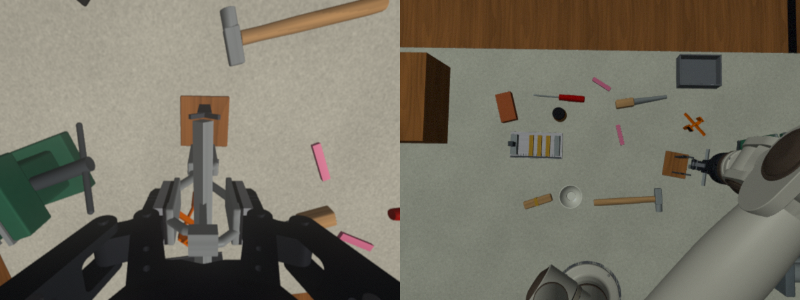

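The stack of three bars is on the bed and no fourth brass bar is in sight. The tweezers are in line with the stand, so I'm lowering them into the forks.

Request:
play_rows([
  [[0,0,0.02,0],[0,0,0.035,0],[0,0,0.035,0],[0,0,0.035,0],[0,0,0.02,0]],
])

```text
time: 52.6
ee_pos: [0.4959, -0.335, 0.1472]
tcp_rot: [-179.6, -0.2, 171.3]
wrist_force: [-0.4, 0.3, -1.6]
opening: 0.038
grasp_force: 10.4
```

Request:
play_rows([
  [[0,0,0.01,0],[0,0,0.006,0],[0,0,0.003,0],[0,0,0,0],[0,0,0,0]],
])

```text
time: 53.02
ee_pos: [0.4977, -0.3366, 0.1341]
tcp_rot: [-179.4, 0.2, 171.2]
wrist_force: [0.2, -0.2, -0.9]
opening: 0.0377
grasp_force: 10.4
```

Request:
play_rows([
  [[0,0,0.003,0],[0,0,0.002,0],[0,0,0.001,0],[0,0,0,0],[0,0,0,0]],
])

```text
time: 53.43
ee_pos: [0.4971, -0.3363, 0.1266]
tcp_rot: [-179.5, 0.1, 171.2]
wrist_force: [-0.0, 0.2, -1.1]
opening: 0.0383
grasp_force: 10.4
```

Request:
play_rows([
  [[0,0,0.003,0],[0,0,0.002,0],[0,0,0.001,0],[0,0,0,0],[0,0,0,0]],
])

```text
time: 53.85
ee_pos: [0.497, -0.3364, 0.1204]
tcp_rot: [-179.5, 0.0, 171.2]
wrist_force: [-0.7, 0.3, -0.4]
opening: 0.0376
grasp_force: 10.4
```

Request:
play_rows([
  [[0,0,0.002,0],[0,0,0.001,0],[0,0,0,0],[0,0,0,0],[0,0,0,0]],
])

```text
time: 54.27
ee_pos: [0.4974, -0.3363, 0.1182]
tcp_rot: [-179.5, 0.1, 171.2]
wrist_force: [0.2, 2.5, 5.0]
opening: 0.038
grasp_force: 10.4
```

Request:
play_rows([
  [[0,0.0005,0.001,0],[0,0,0,0],[0,0,0,0],[0,0,0,0],[0,0,0,0]],
])

```text
time: 54.68
ee_pos: [0.4975, -0.336, 0.1176]
tcp_rot: [-179.4, 0.1, 171.2]
wrist_force: [0.7, 2.9, 7.7]
opening: 0.0377
grasp_force: 10.4
```

Request:
play_rows([
  [[0,0,0,0],[0,0,0,0],[0,0,0,0],[0,0,0,0],[0,0,0,0]],
], gripper=0.046)

```text
time: 55.1
ee_pos: [0.4974, -0.336, 0.1168]
tcp_rot: [-179.5, 0.1, 171.2]
wrist_force: [0.1, 1.7, 5.5]
opening: 0.046
grasp_force: 4.5
```

Request:
play_rows([
  [[0,0,0,0],[0,0,0,0],[0,0,0,0],[0,0,0,0],[0,0,0,0]],
], gripper=0.0854)

```text
time: 55.52
ee_pos: [0.497, -0.336, 0.1163]
tcp_rot: [-179.5, 0.0, 171.2]
wrist_force: [0.3, -0.2, -0.4]
opening: 0.0851
grasp_force: 0.0
```

Request:
play_rows([
  [[0,0,-0.01,0],[0,0,-0.03,0],[0,0,-0.03,0],[0,0,-0.04,0],[0,0,-0.04,0]],
])

```text
time: 55.93
ee_pos: [0.4966, -0.3342, 0.2685]
tcp_rot: [-179.5, 0.0, 171.2]
wrist_force: [1.3, -0.9, 0.8]
opening: 0.0852
grasp_force: 0.0
```

```bash
python3 -c "
from h import *
tilt(); to(.570,.330,.27,178.9)
w=bot.camera('wrist'); c=bot.camera('side')
print(proj(w,[[.5488,-.3429,.135],[.4457,-.3269,.135],[.497,-.335,.17]]).round(0).tolist())
cv2.imwrite('pics/v11.png',np.hstack([cv2.resize(w['img'],(400,300)),cv2.resize(c['img'][70:220,250:450],(400,300))]))"
```

```text
q [-33.72  12.75  23.03 100.03  -0.46 -24.92] p [ 0.4966 -0.3342  0.2685] rpy [-1.7948e+02  3.0000e-02  1.7120e+02] t 55.93
tool z in arm frame (out,left,up), deg [ 0.24 -0.46] yaw x-axis 171.2
turn rad -0.1344 shift [-0.0606  0.6655 -0.0015] grip 0.0852 0.0
[[325.0, 291.0], [325.0, 160.0], [324.0, 242.0]]
```

View pics/v11.png

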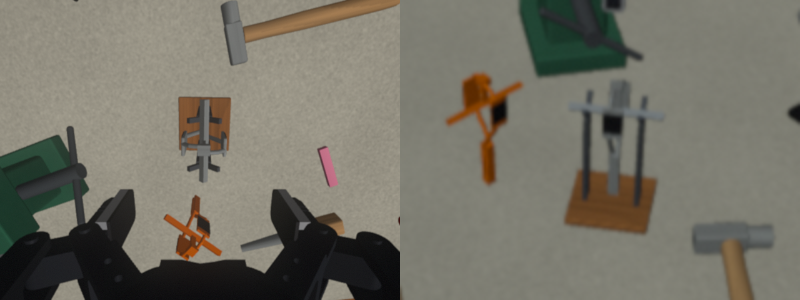

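The tweezers hang in both forks (pin ends about (409,200) and (405,358) in the inset's scale, and the side inset shows them upright). Next I close the jaw.

Request:
play_rows([
  [[0,0,0,-0.067],[0,0,0,-0.067],[-0.0019,0.02,0,0],[-0.0038,0.04,0,0],[-0.0038,0.04,0,0]],
])

```text
time: 56.45
ee_pos: [0.5084, -0.2345, 0.2656]
tcp_rot: [-179.5, -0.0, 178.7]
wrist_force: [0.6, 0.2, -0.1]
opening: 0.0853
grasp_force: 0.0
```

Request:
play_rows([
  [[-0.0038,0.04,0,0],[-0.0038,0.04,0,0],[-0.0038,0.04,0,0],[-0.0038,0.04,0,0],[-0.0038,0.04,0,0]],
])

```text
time: 56.87
ee_pos: [0.5313, -0.0333, 0.2645]
tcp_rot: [-179.5, 0.0, 178.9]
wrist_force: [0.8, -0.5, -0.5]
opening: 0.0854
grasp_force: 0.0
```

Request:
play_rows([
  [[-0.0038,0.04,0,0],[-0.0038,0.04,0,0],[-0.0038,0.04,0,0],[-0.0038,0.04,0,0],[-0.0038,0.04,0,0]],
])

```text
time: 57.28
ee_pos: [0.5543, 0.1664, 0.2626]
tcp_rot: [-179.5, 0.0, 178.9]
wrist_force: [0.9, 0.1, -0.7]
opening: 0.0855
grasp_force: 0.0
```

Request:
play_rows([
  [[-0.0038,0.04,0,0],[-0.0038,0.04,0,0],[-0.0024,0.025,0,0],[-0.0011,0.0095,0,0],[0,0,0,0]],
])

```text
time: 57.7
ee_pos: [0.5676, 0.2806, 0.2602]
tcp_rot: [-179.4, -0.1, 179.0]
wrist_force: [0.1, -1.0, 0.6]
opening: 0.0855
grasp_force: 0.0
```

```bash
python3 -c "
from h import *
tilt(); to(.567,.279,.052,178.9)
w=bot.camera('wrist')
# dark post top: find dark blob near its predicted place
print(proj(w,[[.567,.279,.078]]).round(0).tolist())
for r in rects(w,(0,0,0),(180,255,75),.078,60):
  if abs(r[1]-.567)<.04 and abs(r[2]-.279)<.04: print(r)
for r in rects(w,(15,120,60),(30,255,255),.022,150): print(r)"
```

```text
q [ 26.51  18.34  28.92 100.89  -0.46  27.48] p [0.5676 0.2806 0.2602] rpy [-1.7945e+02 -7.0000e-02  1.7903e+02] t 57.7
tool z in arm frame (out,left,up), deg [-0.31 -0.46] yaw x-axis 179.03
turn rad 0.0023 shift [ 0.0006 -0.0016  0.2082] grip 0.0855 0.0
[[324.0, 213.0]]
([329, 210], 0.5646, 0.2836, -0.8, 22.8, 16.9)
([7, 339], 0.7267, -0.0998, -56.2, 41.8, 23.2)
([270, 199], 0.5647, 0.2225, -1.2, 77.9, 15.5)
([240, 199], 0.5643, 0.1913, -1.1, 77.9, 16.3)
([209, 198], 0.5638, 0.1596, -1.0, 77.9, 16.7)
```

Request:
play_rows([
  [[0,-0.0008,0.025,0],[0,-0.0008,0.04,0],[0,0,0.04,0],[0,0,0.04,0],[0,0,0.035,0]],
])

```text
time: 58.17
ee_pos: [0.5674, 0.2729, 0.0792]
tcp_rot: [-179.4, -0.0, 178.8]
wrist_force: [-0.0, 0.7, 0.1]
opening: 0.0854
grasp_force: 0.0
```

Request:
play_rows([
  [[0,0,0.02,0],[0,0,0.008,0],[0,0,0,0],[0,0,0,0],[0,0,0,0]],
])

```text
time: 58.58
ee_pos: [0.569, 0.2751, 0.0555]
tcp_rot: [-179.6, 0.2, 178.8]
wrist_force: [0.6, 0.2, 0.3]
opening: 0.0855
grasp_force: 0.0
```

Request:
play_rows([
  [[0,0,0,0],[0,0,0,0],[0,0,0,0],[0,0,0,0],[0,0,0,0]],
], gripper=0.01, squeeze=20)

```text
time: 59.0
ee_pos: [0.5679, 0.2756, 0.0533]
tcp_rot: [-179.5, 0.0, 178.9]
wrist_force: [-0.3, 3.2, 2.5]
opening: 0.0257
grasp_force: 1.5
```

Request:
play_rows([
  [[0,0,0,0],[0,0,0,0],[0,0,0,0],[0,0,0,0],[0,0,0,0]],
])

```text
time: 59.42
ee_pos: [0.5679, 0.2755, 0.0534]
tcp_rot: [-179.5, 0.0, 178.9]
wrist_force: [-0.6, 2.3, 5.4]
opening: 0.0176
grasp_force: 24.1
```

Request:
play_rows([
  [[0,-0.003,0,0],[0,-0.006,0,0],[0,-0.007,0,0],[0,-0.007,0,0],[0,-0.007,0,0]],
])

```text
time: 59.83
ee_pos: [0.5673, 0.2447, 0.0534]
tcp_rot: [-179.5, 0.0, 178.9]
wrist_force: [0.4, 2.6, 4.6]
opening: 0.0174
grasp_force: 24.1
```

Request:
play_rows([
  [[0,-0.007,0,0],[0,-0.007,0,0],[0,-0.007,0,0],[0,-0.006,0,0],[0,-0.003,0,0]],
])

```text
time: 60.25
ee_pos: [0.5668, 0.2142, 0.0534]
tcp_rot: [-179.5, 0.0, 178.8]
wrist_force: [3.2, 3.8, 2.6]
opening: 0.0176
grasp_force: 24.0
```

Request:
play_rows([
  [[0,-0.002,0,0],[0,-0.002,0,0],[0,-0.002,0,0],[0,-0.002,0,0],[0,0,0,0]],
])

```text
time: 60.67
ee_pos: [0.5666, 0.2069, 0.0534]
tcp_rot: [-179.5, 0.0, 178.9]
wrist_force: [3.5, 2.2, 3.0]
opening: 0.0174
grasp_force: 23.9
```

Request:
play_rows([
  [[0,-0.0015,0,0],[0,-0.0015,0,0],[0,-0.0015,0,0],[0,-0.0015,0,0],[0,-0.0015,0,0]],
])

```text
time: 61.08
ee_pos: [0.5665, 0.1999, 0.0534]
tcp_rot: [-179.5, 0.0, 178.9]
wrist_force: [3.7, 5.6, 1.8]
opening: 0.0175
grasp_force: 23.8
```

Request:
play_rows([
  [[0,-0.0007,0,0],[0,-0.0007,0,0],[0,-0.0007,0,0],[0,0,0,0],[0,0,0,0]],
])

```text
time: 61.5
ee_pos: [0.5664, 0.1977, 0.0534]
tcp_rot: [-179.5, 0.0, 178.9]
wrist_force: [4.7, 3.9, 2.1]
opening: 0.0176
grasp_force: 23.8
```

Request:
play_rows([
  [[0,-0.0007,0,0],[0,-0.0007,0,0],[0,-0.0007,0,0],[0,0,0,0],[0,0,0,0]],
])

```text
time: 61.92
ee_pos: [0.5664, 0.1956, 0.0534]
tcp_rot: [-179.5, 0.0, 178.9]
wrist_force: [3.8, 3.2, 1.4]
opening: 0.0177
grasp_force: 23.7
```

Request:
play_rows([
  [[0,-0.0005,0,0],[0,-0.0005,0,0],[0,0,0,0],[0,0,0,0],[0,0,0,0]],
])

```text
time: 62.33
ee_pos: [0.5664, 0.1946, 0.0534]
tcp_rot: [-179.5, 0.0, 178.9]
wrist_force: [4.4, 3.7, 1.4]
opening: 0.0176
grasp_force: 23.7
```

Request:
play_rows([
  [[0,-0.0005,0,0],[0,-0.0005,0,0],[0,0,0,0],[0,0,0,0],[0,0,0,0]],
])

```text
time: 62.75
ee_pos: [0.5663, 0.1936, 0.0534]
tcp_rot: [-179.5, 0.0, 178.9]
wrist_force: [4.3, 4.2, 2.2]
opening: 0.0177
grasp_force: 23.7
```

Request:
play_rows([
  [[0,-0.0005,0,0],[0,-0.0005,0,0],[0,0,0,0],[0,0,0,0],[0,0,0,0]],
])

```text
time: 63.17
ee_pos: [0.5663, 0.1926, 0.0534]
tcp_rot: [-179.5, 0.0, 178.9]
wrist_force: [4.2, 3.5, 1.3]
opening: 0.0175
grasp_force: 23.7
```

Request:
play_rows([
  [[0,-0.0005,0,0],[0,-0.0005,0,0],[0,0,0,0],[0,0,0,0],[0,0,0,0]],
])

```text
time: 63.58
ee_pos: [0.5663, 0.1916, 0.0534]
tcp_rot: [-179.5, 0.0, 178.9]
wrist_force: [5.0, 3.5, 0.7]
opening: 0.0174
grasp_force: 23.7
```

Request:
play_rows([
  [[0,-0.0005,0,0],[0,-0.0005,0,0],[0,0,0,0],[0,0,0,0],[0,0,0,0]],
])

```text
time: 64.0
ee_pos: [0.5663, 0.1912, 0.0534]
tcp_rot: [-179.5, 0.0, 178.9]
wrist_force: [4.9, 6.5, 1.2]
opening: 0.0175
grasp_force: 23.6
```

```bash
python3 -c "
from h import *
w=bot.camera('wrist')
for r in rects(w,(15,120,60),(30,255,255),.022,150): print(r)
for r in rects(bot.camera('top'),(15,120,60),(30,255,255),.022,50): 
  if r[1]>.5 and r[2]>0.05: print('top',r)"
```

```text
([248, 262], 0.5636, 0.1561, -1.1, 80.6, 47.7)
top ([237, 232], 0.5628, 0.1563, 1.2, 79.0, 45.3)
top ([19, 153], 0.747, 0.6807, 0.9, 341.3, 101.1)
```

Request:
play_rows([
  [[0,-0.0005,0,0],[0,0,0,0],[0,0,0,0],[0,0,0,0],[0,0,0,0]],
])

```text
time: 64.52
ee_pos: [0.5663, 0.1912, 0.0534]
tcp_rot: [-179.6, 0.0, 178.9]
wrist_force: [4.9, 8.5, 0.8]
opening: 0.0176
grasp_force: 23.5
```

Request:
play_rows([
  [[0,-0.0005,0,0],[0,0,0,0],[0,0,0,0],[0,0,0,0],[0,0,0,0]],
])

```text
time: 64.93
ee_pos: [0.5663, 0.1911, 0.0534]
tcp_rot: [-179.6, 0.0, 179.0]
wrist_force: [4.3, 11.5, -0.2]
opening: 0.0174
grasp_force: 23.4
```

Request:
play_rows([
  [[0,-0.0007,0,0],[0,0,0,0],[0,0,0,0],[0,0,0,0],[0,0,0,0]],
])

```text
time: 65.35
ee_pos: [0.5663, 0.1911, 0.0535]
tcp_rot: [-179.7, 0.0, 179.0]
wrist_force: [4.8, 14.9, -1.1]
opening: 0.0174
grasp_force: 23.3
```

Request:
play_rows([
  [[0,0,0,0],[0,0,0,0],[0,0,0,0],[0,0,0,0],[0,0,0,0]],
], gripper=0.0854)

```text
time: 65.77
ee_pos: [0.5657, 0.1883, 0.0533]
tcp_rot: [-179.4, -0.1, 178.9]
wrist_force: [-0.4, 0.4, -0.2]
opening: 0.0764
grasp_force: 0.0
```

Request:
play_rows([
  [[0,0,0,0],[0,0,0,0],[0,0,-0.01,0],[0,0,-0.03,0],[0,0,-0.04,0]],
])

```text
time: 66.18
ee_pos: [0.5644, 0.1889, 0.1322]
tcp_rot: [-179.4, -0.3, 178.9]
wrist_force: [0.7, 0.4, 0.4]
opening: 0.0859
grasp_force: 0.0
```

Request:
play_rows([
  [[0,0,-0.04,0],[0,0,-0.04,0],[0,0,-0.02,0],[0,0,0,0],[0,0,0,0]],
])

```text
time: 66.6
ee_pos: [0.5667, 0.1906, 0.2358]
tcp_rot: [-179.5, 0.2, 178.9]
wrist_force: [0.1, -0.4, -0.8]
opening: 0.0854
grasp_force: 0.0
```

```bash
python3 -c "
from h import *
tilt(); w=bot.camera('wrist')
for r in rects(w,(15,120,60),(30,255,255),.022,150): print(r)
# gap profile along a column line across the stack at x=.545, top plane 22 mm, and jaw tops
H=hsv(w); ys=np.arange(.125,.20,.002); p=proj(w,np.c_[np.full(len(ys),.545),ys,np.full(len(ys),.022)]).round().astype(int)
print([(round(y,3),int(H[b,a,1]),int(H[b,a,2])) for y,(a,b) in zip(ys,p)])"
```

```text
q [18.83 11.87 18.3  96.44 -0.5  19.95] p [0.5667 0.1906 0.2358] rpy [-1.7953e+02  1.7000e-01  1.7888e+02] t 66.6
tool z in arm frame (out,left,up), deg [-0.  -0.5] yaw x-axis 178.88
([40, 356], 0.7353, -0.1305, -76.7, 93.4, 36.3)
([290, 202], 0.5639, 0.1557, -1.0, 78.2, 47.1)
[(np.float64(0.125), 7, 115), (np.float64(0.127), 5, 113), (np.float64(0.129), 5, 96), (np.float64(0.131), 26, 87), (np.float64(0.133), 164, 138), (np.float64(0.135), 170, 138), (np.float64(0.137), 171, 139), (np.float64(0.139), 169, 137), (np.float64(0.141), 169, 134), (np.float64(0.143), 171, 139), (np.float64(0.145), 170, 141), (np.float64(0.147), 171, 143), (np.float64(0.149), 169, 136), (np.float64(0.151), 172, 138), (np.float64(0.153), 170, 138), (np.float64(0.155), 172, 135), (np.float64(0.157), 169, 136), (np.float64(0.159), 168, 141), (np.float64(0.161), 171, 142), (np.float64(0.163), 173, 130), (np.float64(0.165), 170, 138), (np.float64(0.167), 172, 138), (np.float64(0.169), 171, 140), (np.float64(0.171), 169, 139), (np.float64(0.173), 170, 135), (np.float64(0.175), 171, 139), (np.float64(0.177), 169, 142), (np.float64(0.179), 89, 109), (np.float64(0.181), 7, 113), (np.float64(0.183), 7, 111), (np.float64(0.185), 7, 111), (np.float64(0.187), 7, 116), (np.float64(0.189), 7, 114), (np.float64(0.191), 4, 115), (np.float64(0.193), 2, 116), (np.float64(0.195), 4, 116), (np.float64(0.197), 2, 116), (np.float64(0.199), 4, 115)]
```

The bars read as one solid block, 47 x 78 mm, with no gaps and both jaws against it. I'm handing the job in.

```bash
python3 -c "
from workcell import bot
print(bot.job_done())"
```

```text
the job is handed in; nothing more can be done
None
```

I handed the job in at about 67 s: all three brass bars (no fourth was found) are clamped as one gap-free stack in the gauge with the jaw left shut, and the tweezers hang back in their stand; no verdict was returned.

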